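# Wedge the transfer plate off its rest screws under the gauge

## Robot

A 6-joint arm with a two-finger parallel gripper is mounted at the origin on a cart in front of the work surface, level with it; the furniture and walls round the work are solid. World frame = base frame: x ahead of the robot, y to its left, z up, the work surface at z = 0. Lengths are in m, angles in rad, forces in N, time in s.
With the tool pointing down it reaches from about 0.25 to 0.725 m from the base axis. Payload 4 kg.
Tool frame: the origin (TCP) lies at the centre of the arm's flange, where the gripper is bolted on; the fingertips stand 173 mm ahead of it and the grasp point (between the pads) lies 155 mm ahead of it; x points along the fingers, z is the direction in which the jaws open and shut, and the axes are right-handed (so a half turn about x gives the same grasp; the last joint's range is limited). The gripper opens to 85 mm and grips with 20 to 120 N. Pads are 22 mm wide; open, the fingers measure 114 mm over their backs; the gripper's body (76 mm by 85 mm) begins 54 mm behind the grasp point. The pads swing forward as they close: fully open they stand 13 mm farther back than shut.
Start: joints at [1.294, 0.241, 0.005, 1.335, 0, 1.571], TCP at [0.137, 0.481, 0.405] pointing down, gripper open.
Joint ranges: [-2.72, 2.72], [-1.05, 1.87], [-1.09, 1.28], [-1.99, 2.15], [-1.42, 1.44], [-3.14, 3.14]. Speed limits (rad/s): [2.79, 2.79, 3.14, 3.14, 3.14, 3.14].

## Interface

Orientations are given as a unit quaternion [x, y, z, w].
In Python, from workcell import bot gives the robot as it stands.
- The arm moves only by the tool arm_command, never from a script. Its argument "moves" is one flat list of numbers, 7 for each row, row after row: the shift along the tool's x, y, z in m, then the turn, a rotation vector about the tool's x, y, z in rad, then the closure, from -1 (fully open) to 1 (shut). A call has 1 to 20 rows; each row shifts and turns the pose as measured when the row begins, along the tool's axes as they then stand; what a row does not reach is not made up. A row lasts 1/12 s, in which the tool goes at most 41.7 mm and 7.16 degrees, less where a joint would pass 70% of its speed; a pose out of reach is approached as far as the arm can. A call with a gripper value outside its range is refused whole. The fingers move at their own pace and stop on an object; the grip force is fixed at half the most. Time passes only in rows, so rows that do not move let the fingers close. It gives the time, the measured TCP pose, the force and the opening at its end, in the units of the state.
- bot.get_obs(): the state, without advancing time (a new reading comes with each control period).
- bot.camera(name): name is "side" or "top"; returns the picture (400x640x3 uint8, red, green, blue); there is no depth.
- bot.get_calibration(name): a dict with "mtx" (3x3 intrinsics, pixels), "world_from_camera" (4x4, takes a point from camera to world coordinates). Camera axes: x right, y up, looking along -z (the intrinsics and any distortion apply to the point x, -y, -z); pixel columns grow to the right and rows downward; lengths in m; the calibration is good to about 2 mm. A picture is of the moment at which its call begins. get_calibration takes no time and is no camera call.
- bot.job_done(): hands the job in, once; it reports no verdict.
The state is a dict: "clock": time; "joint_pos": joint angles; "joint_vel": joint speeds; "tau": joint torques, N m; "eef_pos": TCP position; "tool_rot": TCP orientation; "ft_force": force on the tool from outside, world axes, zero at the start; "ft_torque": the same for the moment, N m; "grip_width": finger opening in m.
Only numpy, scipy, OpenCV 4.12 (cv2) and the standard library are available. Lean on these libraries where they do the work, as an engineer would, in place of code of your own. Each camera call takes 0.05 s, during which the arm holds its last target.

## Task

The rest screws under the labeller's hinged transfer plate are to be re-set, so their load has to come off: with the plate still down, first lower the dial gauge by the black knob on its arm until the plate presses the gauge's sprung foot in by about 3 mm, and let go of the knob. Then take the wedge by its thick end, set it flat on the base in front of the plate and push it squarely under the middle of the plate's front edge until that edge stands just clear of the screws, about 2 mm up, without heaving the plate up or lifting it by hand. Finish still holding the wedge there, flat on the base and carrying the plate, with the gauge foot riding on the plate, and leave the tools lying about alone.

Things in the scene. Friction and masses are not known exactly. Their poses are not given: they have to be found in the camera images.
- bracket: Fixed grey base plate, 290 (x) x 150 (y) x 12 mm. Origin: centre of its underside; +x from its front to the hinge and the gauge column, +y left, z up. In this frame (mm): base top z = 12; front end of base x = -145; front edge of plate x = -30; rest screws (16 wide) x = -14, y = +-52; hinge axis x = 100; gauge column (20 diameter, top z = 152) x = 128.
- plate_edge (a point): Middle of the lower side of the front edge of the stainless transfer plate (126 mm wide, 5 mm thick, about 0.6 kg, edge rounded to 2.5 mm radius). With the plate down it is 9 mm above the top of the base; the gap under the plate is open at the front, 88 mm wide between the rest screws and over 90 mm deep.
- transfer_plate (a joint): Hinge of the plate (rad): 0 = down on its two rest screws, grows as the front edge rises (edge lift = 130 mm x angle, so 0.015 is 2 mm). Falls shut by its own weight.
- gauge_spot (a point): The point on the plate's top, 35 mm behind its front edge, straight below the gauge foot when the plate is down (26 mm above the underside of the base).
- gauge_knob (a point): Centre of the upright black knob (24 mm diameter, 28 mm high) on the gauge arm; 14 mm of thinner post below it, then the arm, 18 mm wide. Bracket frame: x = 55, y = 0, z = 162 less the arm's lowering. The dial (57 mm) stands 40 mm in front of the knob's middle facing the front, its top 22 mm below the knob's top; the column is 73 mm behind it.
- gauge_arm (a joint): Height slide of the gauge arm on its column (m): 0 = top, grows as it is lowered, to 0.040. A friction collar (about 8 N) holds it wherever it is left. It starts anywhere from 0 to 0.018, and the foot meets the plate at 0.031.
- foot_tip (a point): Lowest point of the gauge's sprung foot (ball end, 12 mm diameter), in the bracket's frame at x = +5, y = 0.
- gauge_foot (a joint): How far the foot is pressed into the gauge (m): 0 = free, 0.012 = end of its travel. Light spring, 0.75 N at 0 and 0.15 N more for each mm. The dial's needle points straight up at 0 and turns clockwise once for 10 mm (50 divisions of 0.2 mm).
- wedge_grip (a point): Centre, half-way up, of the grip block at the thick end of the loose wedge (white plastic, 145 mm long, 30 mm wide, 90 g, self-locking under the plate). The grip block is 35 mm long and 21 mm high; then the top slopes down 1 in 6 over 110 mm to a tip 3 mm thick. x axis from the block to the tip, z up.
- wedge_tip (a point): Middle of the wedge's tip at its underside, 127.5 mm ahead of wedge_grip along the wedge and 11 mm below it. The wedge meets the plate about 36 mm in under the edge, and has raised the edge 2 mm when about 48 mm in.
- wedge: The same wedge; origin at the centre of its underside, x to the tip. It starts flat on the bench mat (3 mm thick), tip roughly away from the robot. Cross lines on its slope are 6 mm apart (1 mm of rise), every fifth one longer, counted from the tip.
- spanner_13: Combination spanner 184 mm long on the mat, to be left alone.
- screwdriver_r: Screwdriver with red handle, 190 mm long, on the mat, to be left alone.
- hexkey_5: Hex key 92 mm long on the table left of the base, to be left alone.

How it is judged:
By the outcome, as a careful person would: the job done as asked, in the order asked, and still so for the second after the job is handed in, while the arm keeps its last pose, push and grip.
It also fails if it takes over 53 s, if anything falls off the work surface, if the arm or the gripper's body presses on something with over 40 N, if the wrist force passes 120 N, or if a joint passes its speed limit or range.

## Working session

There is one attempt and no reset: what is moved stays moved. The work goes in short steps, Python scripts to look and compute and a tool call to move; the robot and the scene stay as the last step left them, time stands still between calls to the robot, and variables do not carry over. Pictures are saved under pics/ and viewed, and the job is handed in when it is done.

Besides the shell and the picture viewer there is one more tool, called after "Request:" by a JSON object that holds its "api" and its "payload". arm_command: Moves the arm, as the interface text tells. Its arguments: {"type":"object","properties":{"moves":{"type":"array"}},"required":["moves"]}

```bash
ls; mkdir -p pics; python3 - <<'E'
from workcell import bot
import cv2
print(bot.get_obs())
for n in ("side","top"):
    im=bot.camera(n); cv2.imwrite(f"pics/{n}0.png",im[:,:,::-1])
    c=bot.get_calibration(n); print(n,c)
E
```

```text
pics
{'clock': 0.0, 'joint_pos': array([1.29400618e+00, 2.41429297e-01, 3.71611020e-03, 1.33520131e+00,
       7.33300759e-06, 1.57082246e+00]), 'joint_vel': array([ 1.18829164e-03,  5.29221227e-04,  6.38425103e-04, -2.82995015e-05,
        3.53772002e-04, -1.88651597e-03]), 'tau': array([ 9.22950894e-04, -3.72310495e+01,  2.52413124e+01,  1.68946775e-02,
        5.19759340e-06,  6.77568295e-06]), 'eef_pos': array([0.13656004, 0.48070948, 0.40380133]), 'tool_rot': array([-0.42668423,  0.56480054,  0.4257855 ,  0.56360236]), 'ft_force': array([-0.47683982,  0.10455664,  0.19117768]), 'ft_torque': array([ 0.03440721,  0.00594501, -0.01552274]), 'grip_width': 0.08550590658961395}
side {'mtx': array([[368.1291581 ,   0.        , 326.08812987],
       [  0.        , 368.1291581 , 197.62801081],
       [  0.        ,   0.        ,   1.        ]]), 'world_from_camera': array([[ 0.81722657,  0.19163888, -0.54352118,  0.11904871],
       [-0.57630931,  0.27646303, -0.76904861, -0.5932372 ],
       [ 0.00288389,  0.94172328,  0.3363762 ,  0.40603214],
       [ 0.        ,  0.        ,  0.        ,  1.        ]])}
top {'mtx': array([[403.66822463,   0.        , 318.65089135],
       [  0.        , 403.66822463, 202.40562856],
       [  0.        ,   0.        ,   1.        ]]), 'world_from_camera': array([[-0.00248381,  0.98782816, -0.15552926,  0.46491489],
       [-0.99998035, -0.00334883, -0.00530006,  0.0626851 ],
       [-0.00575639,  0.15551304,  0.98781707,  0.94462759],
       [ 0.        ,  0.        ,  0.        ,  1.        ]])}
```

View pics/side0.png

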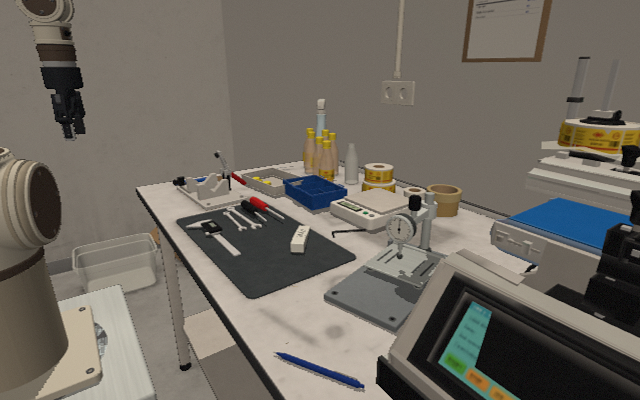

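View pics/top0.png

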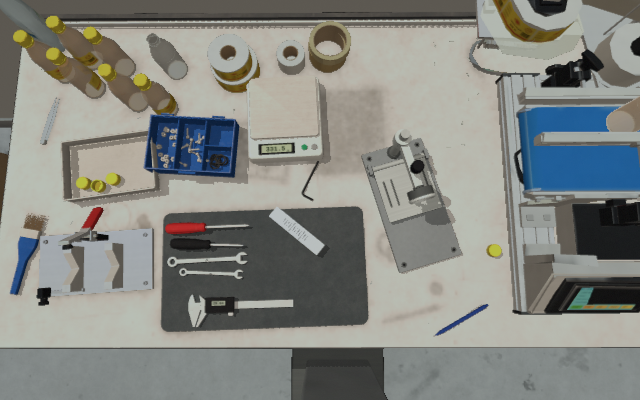

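```bash
python3 - <<'E'
import cv2
s=cv2.imread("pics/side0.png");t=cv2.imread("pics/top0.png")
cv2.imwrite("pics/s1.png",cv2.resize(s[170:340,280:460],None,fx=4.4,fy=3.5,interpolation=cv2.INTER_CUBIC)[:600,:800])
cv2.imwrite("pics/t1.png",cv2.resize(t[120:280,260:475],None,fx=3.7,fy=3.7,interpolation=cv2.INTER_CUBIC))
E
```

```text
(no output)
```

View pics/t1.png

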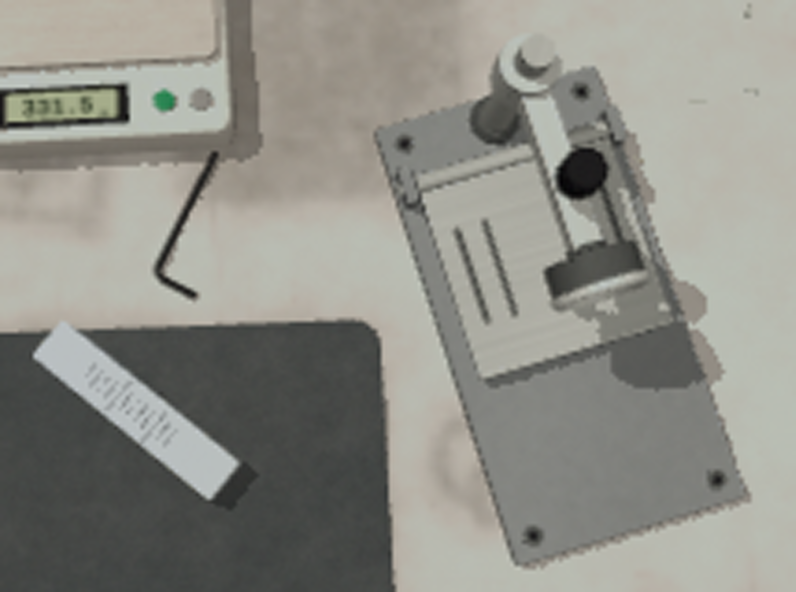

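View pics/s1.png

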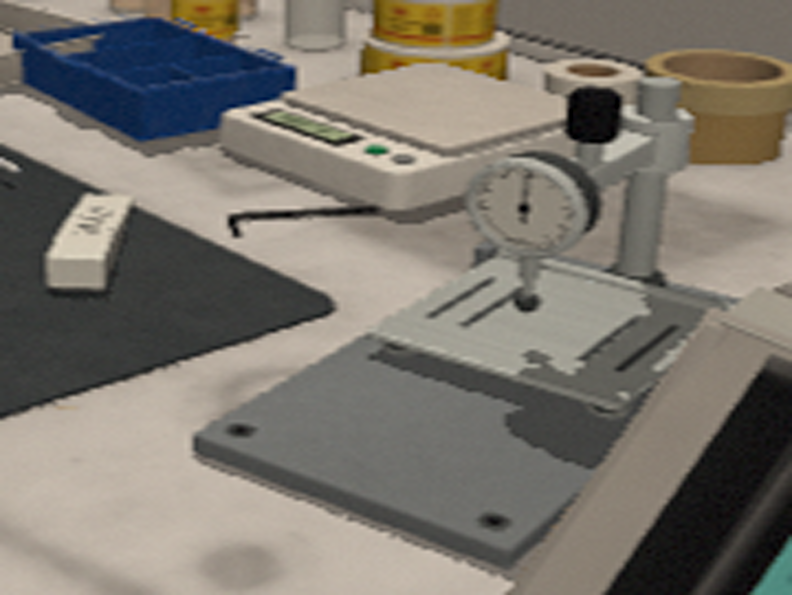

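```bash
cat > h.py <<'E'
import numpy as np, cv2
from scipy.optimize import least_squares
from workcell import bot
C={n:bot.get_calibration(n) for n in ("side","top")}
def proj(n,P):
    c=C[n];P=np.atleast_2d(P);W=np.array(c["world_from_camera"])
    q=(P-W[:3,3])@W[:3,:3]; k=c["mtx"]
    return np.c_[k[0,0]*q[:,0]/-q[:,2]+k[0,2], k[1,1]*-q[:,1]/-q[:,2]+k[1,2]]
def onz(n,uv,z):
    c=C[n];W=np.array(c["world_from_camera"]);k=c["mtx"]
    d=W[:3,:3]@np.array([(uv[0]-k[0,2])/k[0,0],-(uv[1]-k[1,2])/k[1,1],-1])
    return W[:3,3]+d*(z-W[2,3])/d[2]
def tf(p,P):
    P=np.atleast_2d(P);c,s=np.cos(p[2]),np.sin(p[2])
    return np.c_[p[0]+c*P[:,0]-s*P[:,1],p[1]+s*P[:,0]+c*P[:,1],P[:,2]+(p[3] if len(p)>3 else 0)]
def fit(corr,p0,z0=0):
    f=lambda p:np.concatenate([(proj(n,tf([*p,z0],P))-uv).ravel() for n,P,uv in corr])
    r=least_squares(f,p0,loss="soft_l1");return r.x,f(r.x).reshape(-1,2)
def crop(im,x,y,w,h,f,name):
    cv2.imwrite("pics/"+name,cv2.resize(im[y:y+h,x:x+w],None,fx=f,fy=f,interpolation=cv2.INTER_CUBIC))
E
python3 - <<'E'
from h import *
t=lambda x,y:np.array([260+(x+.5)/3.7-.5,120+(y+.5)/3.7-.5])
s=lambda x,y:np.array([280+(x+.5)/4.4-.5,170+(y+.5)/3.5-.5])
z=.012
co=[("top",[-.145,.075,z],t(520,566)),("top",[-.145,-.075,z],t(749,497)),("top",[.145,.075,z],t(375,130)),("top",[.145,-.075,z],t(596,68))]
for c in (co,co+[("side",[-.145,.075,z],s(196,438)),("side",[-.145,-.075,z],s(512,553))]):
    p,r=fit(c,[.5,-.1,.2]);print(p,np.degrees(p[2]));print(r.round(1).tolist())
pb=p
# wedge: origin centre underside; x -.0725..+.0725
co=[("top",[-.0725,.015,.021],t(212,501)),("top",[-.0725,-.015,.021],t(240,462)),("top",[.0725,.015,.003],t(34,355)),("top",[.0725,-.015,.003],t(64,321))]
for c in (co,co+[("side",[-.0725,.015,.021],s(47,262)),("side",[-.0725,-.015,.021],s(111,262)),("side",[-.0725,-.015,0],s(106,290)),("side",[-.0725,.015,0],s(52,289))]):
    p,r=fit(c,[.45,.1,.7],.003);print(p,np.degrees(p[2]));print(r.round(1).tolist())
print("grip",tf([*p,.003],[-.055,0,.011]))
# knob : column top, knob top
for a in (0,.009,.018):
    print(a,proj("side",tf(pb,[[.055,0,.176-a],[.055,0,.148-a]])),proj("top",tf(pb,[[.055,0,.176-a]])))
np.savez("pose.npz",b=pb,w=p)
E
```

```text
[ 0.60865668 -0.14703666  0.29055504] 16.647577791133564
[[-0.2, 0.6], [0.1, 0.0], [0.1, 0.1], [0.0, -0.8]]
[ 0.6088417  -0.14775329  0.29355685] 16.81956880863539
[[0.3, 0.5], [0.6, -0.2], [0.2, 0.1], [0.1, -0.9], [-1.3, -1.2], [0.1, -0.3]]
[0.54694882 0.11919226 0.88653124] 50.79449855316214
[[-0.3, -0.1], [0.5, 0.1], [-0.1, 0.3], [-0.0, -0.4]]
[0.54699723 0.11843883 0.89407959] 51.22698702412482
[[0.2, -0.3], [0.9, -0.1], [0.1, 0.5], [0.1, -0.2], [0.3, -0.9], [-1.2, -0.5], [0.1, -0.3], [-0.5, -0.4]]
grip [[0.51255421 0.07555902 0.014     ]]
0 [[415.57050638 190.0908402 ]
 [414.38576179 203.3677197 ]] [[420.2100559 163.8705739]]
0.009 [[415.18636194 194.39576756]
 [414.01136023 207.56346309]] [[419.10439153 165.00831499]]
0.018 [[414.80539022 198.66513983]
 [413.6400117  211.72499272]] [[418.02310086 166.12097525]]
```

```bash
python3 - <<'E'
from h import *
s=cv2.imread("pics/side0.png");t=cv2.imread("pics/top0.png")
a=cv2.resize(s[185:265,380:440],None,fx=7,fy=7,interpolation=cv2.INTER_CUBIC);b=cv2.resize(t[125:205,385:440],None,fx=7,fy=7,interpolation=cv2.INTER_CUBIC)
cv2.imwrite("pics/k1.png",np.hstack([a,b])[:600,:800])
from scipy.spatial.transform import Rotation as R
o=bot.get_obs();print(R.from_quat(o["tool_rot"]).as_matrix().round(4))
E
```

```text
[[-6.000e-04 -9.619e-01  2.733e-01]
 [-1.900e-03  2.733e-01  9.619e-01]
 [-1.000e+00  0.000e+00 -1.900e-03]]
```

View pics/k1.png

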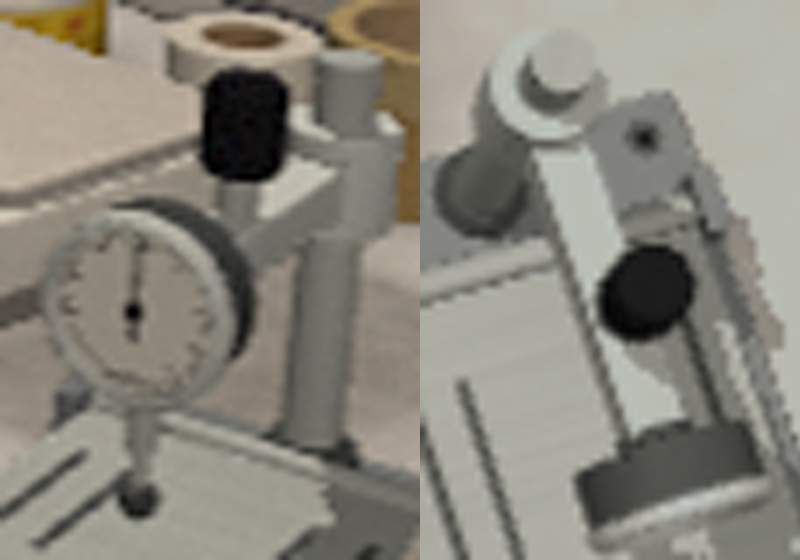

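Request:
{"api": "arm_command", "payload": {"moves": [0,0,0,-0.114,0,0,-1,0,0,0,-0.114,0,0,-1,0,0,0,-0.114,0,0,-1,0,0,0,-0.114,0,0,-1,0,0,0,-0.114,0,0,-1,0,0,0,0,0,0,-1]}}

```text
clock: 0.6
eef_pos: [0.1363, 0.4798, 0.4005]
tool_rot: [0.574, -0.417, -0.572, -0.411]
ft_force: [-0.5, 0.0, 0.2]
grip_width: 0.085
```

```bash
cat > p.py <<'E'
import sys
from h import *
from scipy.spatial.transform import Rotation as R
np.set_printoptions(precision=4,suppress=True)
def plan(tgt,zyaw):
    o=bot.get_obs();M=R.from_quat(o["tool_rot"]).as_matrix()
    z=np.array([np.cos(zyaw),np.sin(zyaw),0]);x=np.array([0,0,-1.]);T=np.c_[x,np.cross(z,x),z]
    print("t",o["clock"],"pos",o["eef_pos"],"q",o["joint_pos"],"F",o["ft_force"],"T",o["ft_torque"],"w",o["grip_width"])
    print("shift tool",M.T@(np.array(tgt)-o["eef_pos"]),"rot tool",R.from_matrix(M.T@T).as_rotvec())
if __name__=="__main__":
    a=[float(v) for v in sys.argv[1:]];plan(a[:3],np.radians(a[3]))
E
python3 p.py .6614 -.1318 .404 106.7
```

```text
t 0.6 pos [0.1363 0.4798 0.4005] q [ 1.294   0.2445 -0.0009  1.3351  0.      0.9738] F [-0.4833  0.0161  0.2163] T [ 0.0579 -0.0483 -0.0224] w 0.08495970968410335
shift tool [ 0.0008 -0.3059 -0.7458] rot tool [ 0.0287 -0.0081 -0.0054]
```

Request:
{"api": "arm_command", "payload": {"moves": [-0.001,-0.0153,-0.0373,0,0,0,-1,-0.001,-0.0153,-0.0373,0,0,0,-1,-0.001,-0.0153,-0.0373,0,0,0,-1,-0.001,-0.0153,-0.0373,0,0,0,-1,-0.001,-0.0153,-0.0373,0,0,0,-1,-0.001,-0.0153,-0.0373,0,0,0,-1,-0.001,-0.0153,-0.0373,0,0,0,-1,-0.001,-0.0153,-0.0373,0,0,0,-1,-0.001,-0.0153,-0.0373,0,0,0,-1,-0.001,-0.0153,-0.0373,0,0,0,-1,-0.001,-0.0153,-0.0373,0,0,0,-1,-0.001,-0.0153,-0.0373,0,0,0,-1]}}

```text
clock: 1.6
eef_pos: [0.4522, 0.1014, 0.4113]
tool_rot: [0.57, -0.424, -0.569, -0.415]
ft_force: [1.5, 0.9, 0.2]
grip_width: 0.0853
```

```bash
python3 p.py .6614 -.1318 .404 106.7
```

```text
t 1.6 pos [0.4522 0.1014 0.4113] q [ 0.223   0.1688 -0.0684  1.3414 -0.0086 -0.0774] F [1.483  0.9205 0.2045] T [ 0.0456 -0.0128  0.0342] w 0.08529602247632516
shift tool [ 0.0085 -0.1309 -0.2846] rot tool [ 0.009  -0.008  -0.0083]
```

Request:
{"api": "arm_command", "payload": {"moves": [0,-0.0164,-0.0356,0,0,0,-1,0,-0.0164,-0.0356,0,0,0,-1,0,-0.0164,-0.0356,0,0,0,-1,0,-0.0164,-0.0356,0,0,0,-1,0,-0.0164,-0.0356,0,0,0,-1,0,-0.0164,-0.0356,0,0,0,-1,0,-0.0164,-0.0356,0,0,0,-1,0,-0.0164,-0.0356,0,0,0,-1,0,0,0,0,0,0,-1,0,0,0,0,0,0,-1]}}

```text
clock: 2.43
eef_pos: [0.6698, -0.1581, 0.4019]
tool_rot: [-0.558, 0.438, 0.562, 0.427]
ft_force: [0.1, 0.6, 0.4]
grip_width: 0.0855
```

```bash
python3 p.py .6614 -.1318 .36 106.7; python3 - <<'E'
from h import *
a=bot.camera("side");b=bot.camera("top")
np.save("a.npy",a)
crop(a[:,:,::-1],340,80,160,160,3.7,"side2.png");crop(b[:,:,::-1],340,80,160,160,3.7,"top2.png")
E
```

```text
t 2.4333 pos [ 0.6698 -0.1581  0.4019] q [-0.2296  0.6526  0.634   1.5644 -0.0119 -0.4853] F [0.105  0.5643 0.4007] T [ 0.037   0.0363 -0.0149] w 0.08548505012688565
shift tool [0.0418 0.0008 0.0278] rot tool [-0.0357 -0.0046 -0.0164]
```

View pics/side2.png

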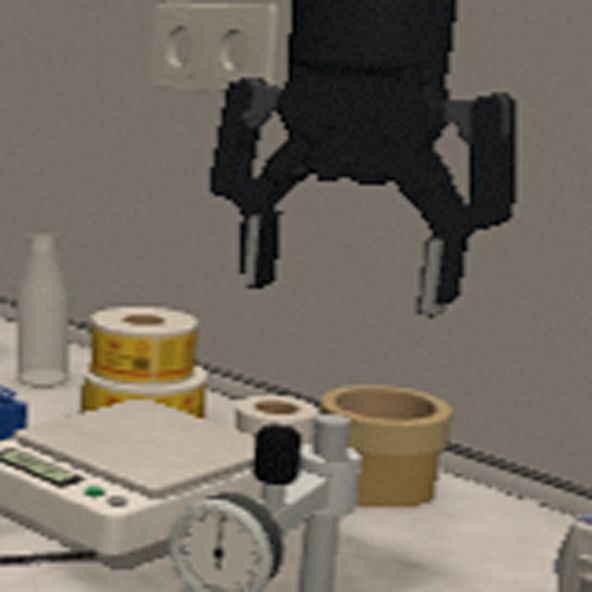

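View pics/top2.png

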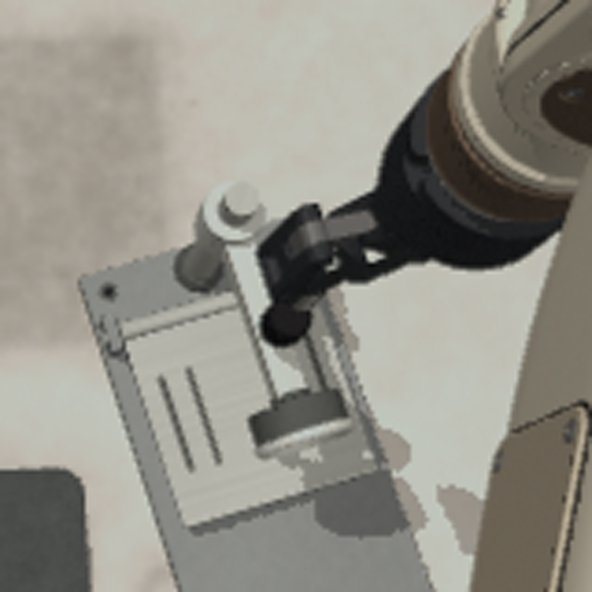

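```bash
python3 - <<'E'
from h import *
from scipy.spatial.transform import Rotation as R
o=bot.get_obs();M=R.from_quat(o["tool_rot"]).as_matrix()
for L in (.155,.16,.165,.17): print(L,proj("side",o["eef_pos"]+M[:,0]*L),[proj("side",o["eef_pos"]+M[:,0]*L+s*.0425*M[:,2]) for s in (1,-1)])
E
```

```text
0.155 [[431.40150788 157.15592624]] [array([[410.73624412, 153.91509316]]), array([[453.68137389, 160.64996955]])]
0.16 [[431.12719655 159.78787093]] [array([[410.51835887, 156.4591789 ]]), array([[453.34232151, 163.37600679]])]
0.165 [[430.85416327 162.40755307]] [array([[410.30145215, 158.99183899]]), array([[453.00491023, 166.08884931]])]
0.17 [[430.58239913 165.01505816]] [array([[410.08551739, 161.51315024]]), array([[452.66912816, 168.7885927 ]])]
```

Request:
{"api": "arm_command", "payload": {"moves": [0.01,0,0.014,-0.018,-0.0023,-0.008,-1,0.01,0.0004,0.014,-0.018,-0.0023,-0.008,-1,0.01,0,0,0,0,0,-1,0.008,0,0,0,0,0,-1,0,0,0,0,0,0,-1,0,0,0,0,0,0,-1]}}

```text
clock: 3.03
eef_pos: [0.6558, -0.1222, 0.368]
tool_rot: [0.569, -0.42, -0.568, -0.421]
ft_force: [-0.3, 0.8, 0.1]
grip_width: 0.0855
```

```bash
python3 p.py .6614 -.1318 .304 106.7; python3 - <<'E'
from h import *
a=bot.camera("side")
crop(a[:,:,::-1],360,100,140,140,4.2,"side3.png")
E
```

```text
t 3.0333 pos [ 0.6558 -0.1222  0.368 ] q [-0.1844  0.5988  0.4538  1.4232  0.001  -0.4815] F [-0.3085  0.7862  0.0572] T [ 0.0053 -0.0422 -0.0129] w 0.08548077362267102
shift tool [ 0.064  -0.0024 -0.0108] rot tool [ 0.0057 -0.0003  0.0027]
```

View pics/side3.png

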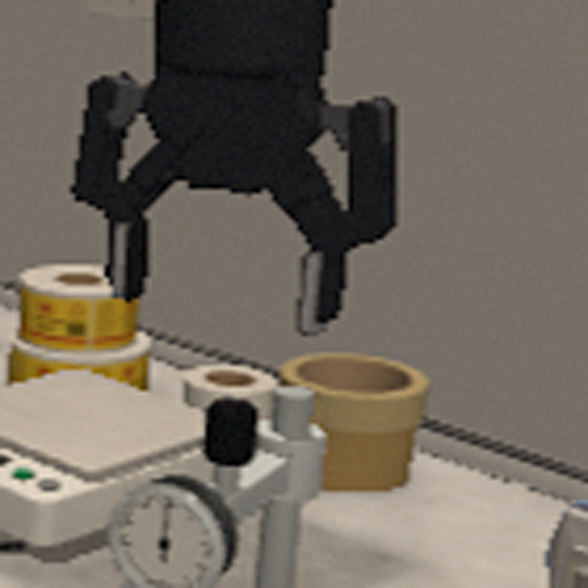

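Request:
{"api": "arm_command", "payload": {"moves": [0.01,-0.001,-0.004,0.003,0,0.001,-1,0.01,-0.001,-0.003,0,0,0,-1,0,0,0,0,0,0,-1,0,0,0,0,0,0,-1]}}

```text
clock: 3.42
eef_pos: [0.6607, -0.129, 0.349]
tool_rot: [0.57, -0.42, -0.566, -0.423]
ft_force: [0.2, 1.1, 0.3]
grip_width: 0.0856
```

```bash
python3 p.py .6614 -.1318 .304 106.7
```

```text
t 3.4167 pos [ 0.6607 -0.129   0.349 ] q [-0.1929  0.6165  0.4351  1.3829  0.0004 -0.4862] F [0.1815 1.1229 0.2881] T [0.0375 0.033  0.031 ] w 0.08564448653739323
shift tool [ 0.045   0.0004 -0.0028] rot tool [ 0.0018 -0.0027  0.006 ]
```

Request:
{"api": "arm_command", "payload": {"moves": [0.01,0,-0.001,0.001,-0.001,0.003,-1,0.01,0,-0.001,0,0,0,-1,0.01,0,0,0,0,0,-1,0.008,0,0,0,0,0,-1,0.004,0,0,0,0,0,-1,0,0,0,0,0,0,-1,0,0,0,0,0,0,-1]}}

```text
clock: 4.0
eef_pos: [0.6611, -0.1322, 0.2996]
tool_rot: [-0.567, 0.423, 0.567, 0.422]
ft_force: [0.9, -0.8, -0.2]
grip_width: 0.0852
```

```bash
python3 p.py .6614 -.1318 .304 106.7; python3 - <<'E'
from h import *
a=bot.camera("side");b=bot.camera("top")
crop(a[:,:,::-1],360,130,110,140,4.2,"side4.png")
E
```

```text
t 4.0 pos [ 0.6611 -0.1322  0.2996] q [-0.1974  0.6459  0.3579  1.2841 -0.0001 -0.4878] F [ 0.9075 -0.8243 -0.1622] T [ 0.0066  0.0125 -0.012 ] w 0.08520022645613963
shift tool [-0.0044 -0.0004  0.0003] rot tool [-0.0011  0.0005 -0.0012]
```

View pics/side4.png

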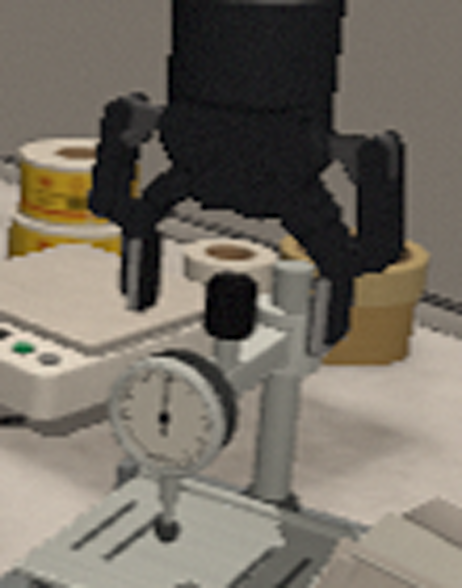

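Request:
{"api": "arm_command", "payload": {"moves": [-0.003,0,0,0,0,0,0,0,0,0,0,0,0,0.3,0,0,0,0,0,0,1,0,0,0,0,0,0,1,0,0,0,0,0,0,1,0,0,0,0,0,0,1,0,0,0,0,0,0,1,0,0,0,0,0,0,1]}}

```text
clock: 4.77
eef_pos: [0.6618, -0.1313, 0.3067]
tool_rot: [0.568, -0.421, -0.566, -0.423]
ft_force: [-1.0, -0.0, -0.2]
grip_width: 0.0226
```

```bash
python3 p.py .6614 -.1318 .302 106.7; python3 - <<'E'
from h import *
a=bot.camera("side")
crop(a[:,:,::-1],360,130,110,140,4.2,"side5.png")
E
```

```text
t 4.7667 pos [ 0.6618 -0.1313  0.3067] q [-0.1961  0.6404  0.3667  1.2932  0.0016 -0.4879] F [-1.0177 -0.0376 -0.2198] T [ 0.1292  0.0828 -0.0457] w 0.022633132723385175
shift tool [ 0.0047  0.0005 -0.0004] rot tool [ 0.0003 -0.0004  0.0042]
```

View pics/side5.png

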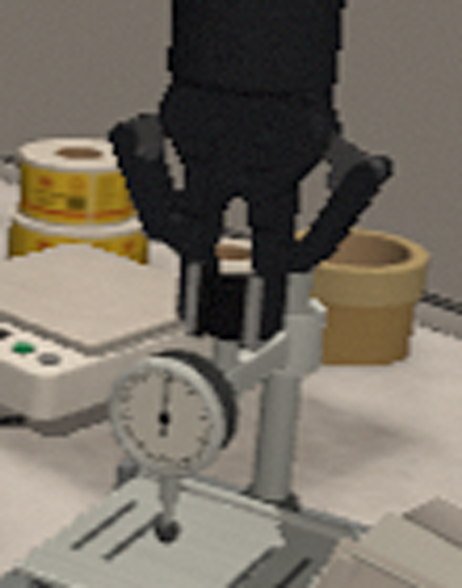

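Request:
{"api": "arm_command", "payload": {"moves": [0.003,0,0,0,0,0,1,0.003,0,0,0,0,0,1,0.003,0,0,0,0,0,1,0.003,0,0,0,0,0,1,0.003,0,0,0,0,0,1,0,0,0,0,0,0,1]}}

```text
clock: 5.32
eef_pos: [0.6611, -0.1313, 0.2964]
tool_rot: [0.569, -0.42, -0.565, -0.424]
ft_force: [1.9, 0.4, -5.0]
grip_width: 0.0224
```

```bash
python3 p.py .6614 -.1318 .302 106.7; python3 - <<'E'
from h import *
a=bot.camera("side")
crop(a[:,:,::-1],380,180,70,100,5.9,"side6.png")
E
```

```text
t 5.3167 pos [ 0.6611 -0.1313  0.2964] q [-0.1965  0.643   0.3441  1.264   0.0024 -0.4879] F [ 1.878   0.4451 -4.9666] T [ 0.1398 -0.2161 -0.0369] w 0.02243256469446662
shift tool [-0.0056 -0.0002 -0.0006] rot tool [ 0.     -0.0016  0.0081]
```

View pics/side6.png

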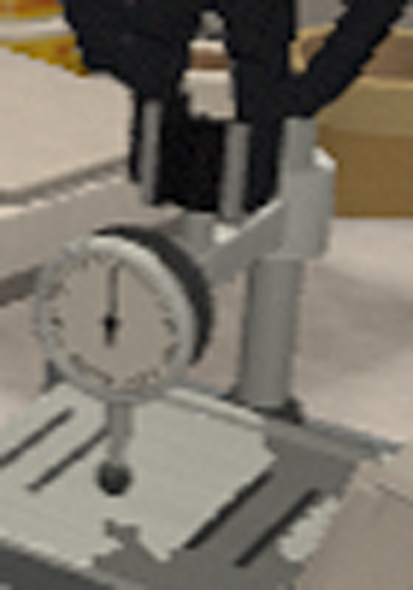

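Request:
{"api": "arm_command", "payload": {"moves": [0.003,0,0,0,0,0,1,0.003,0,0,0,0,0,1,0.003,0,0,0,0,0,1,0.001,0,0,0,0,0,1,0,0,0,0,0,0,1]}}

```text
clock: 5.78
eef_pos: [0.6608, -0.1312, 0.289]
tool_rot: [0.57, -0.42, -0.565, -0.424]
ft_force: [-0.5, 0.8, 0.3]
grip_width: 0.0221
```

```bash
python3 p.py .6614 -.1318 .302 106.7; python3 - <<'E'
from h import *
a=bot.camera("side")
crop(a[:,:,::-1],380,180,70,100,5.9,"side7.png")
E
```

```text
t 5.7833 pos [ 0.6608 -0.1312  0.289 ] q [-0.1966  0.6462  0.33    1.245   0.0027 -0.488 ] F [-0.4697  0.8151  0.3297] T [0.2024 0.2359 0.0387] w 0.022088558045605618
shift tool [-0.013  -0.0005 -0.0007] rot tool [-0.     -0.0021  0.0098]
```

View pics/side7.png

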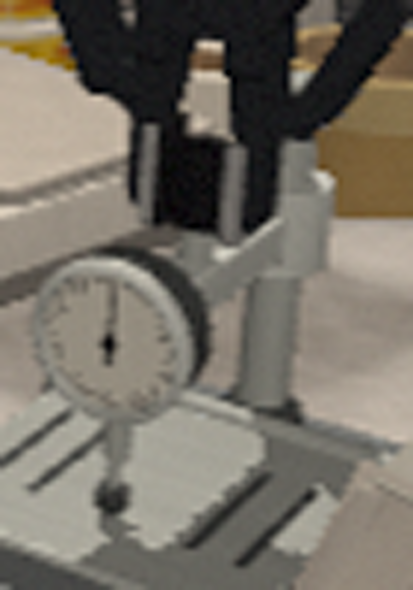

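Request:
{"api": "arm_command", "payload": {"moves": [0.0025,0,0,0,0,0,1,0.0015,0,0,0,0,0,1,0,0,0,0,0,0,1,0,0,0,0,0,0,1]}}

```text
clock: 6.17
eef_pos: [0.6607, -0.1312, 0.286]
tool_rot: [0.57, -0.42, -0.564, -0.425]
ft_force: [-1.4, 1.3, 3.6]
grip_width: 0.022
```

```bash
python3 p.py .6614 -.1318 .302 106.7; python3 - <<'E'
from h import *
a=bot.camera("side")
crop(a[:,:,::-1],380,180,70,100,5.9,"side8.png")
E
```

```text
t 6.1667 pos [ 0.6607 -0.1312  0.286 ] q [-0.1966  0.6476  0.3247  1.2377  0.0027 -0.488 ] F [-1.4009  1.2581  3.557 ] T [0.2823 0.3987 0.0248] w 0.02197754070770088
shift tool [-0.016  -0.0006 -0.0008] rot tool [-0.     -0.0024  0.0103]
```

View pics/side8.png

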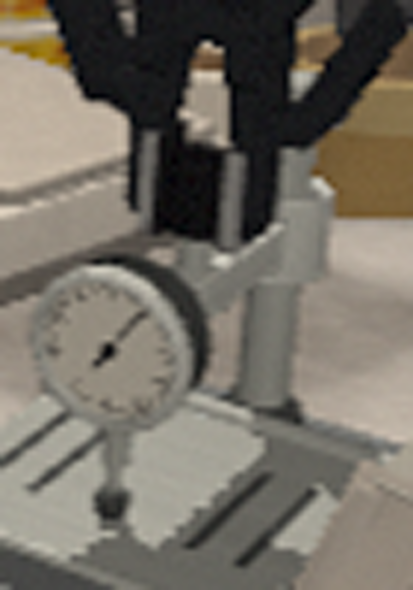

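Request:
{"api": "arm_command", "payload": {"moves": [0.0015,0,0,0,0,0,1,0.0008,0,0,0,0,0,1,0,0,0,0,0,0,1,0,0,0,0,0,0,1]}}

```text
clock: 6.55
eef_pos: [0.6607, -0.1312, 0.2847]
tool_rot: [0.57, -0.42, -0.564, -0.425]
ft_force: [-1.5, 1.0, 3.1]
grip_width: 0.0224
```

```bash
python3 p.py .6614 -.1318 .302 106.7; python3 - <<'E'
from h import *
a=bot.camera("side")
crop(a[:,:,::-1],380,215,40,50,11,"side9.png")
E
```

```text
t 6.55 pos [ 0.6607 -0.1312  0.2847] q [-0.1966  0.648   0.322   1.2341  0.0028 -0.488 ] F [-1.4757  0.9763  3.1104] T [0.2744 0.3967 0.0028] w 0.02244701722689606
shift tool [-0.0173 -0.0007 -0.0008] rot tool [-0.0001 -0.0025  0.0108]
```

View pics/side9.png

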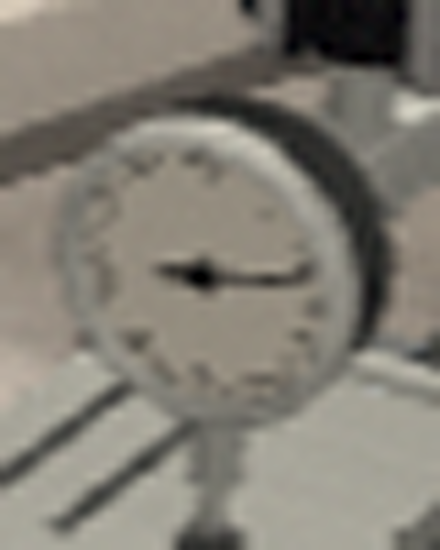

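```bash
cat >> h.py <<'E'
def needle(c,tip,zc=.115,r=.022):
    pb=np.load("pose.npz")["b"]
    th=np.radians(np.arange(0,360,2.));P=np.c_[np.full_like(th,.012),-r*np.sin(th),zc+r*np.cos(th)]
    q=proj("side",tf(pb,P))-proj("side",tf(pb,[.012,0,zc]))
    v=np.array(tip,float)-c;v/=np.linalg.norm(v);i=np.argmax(q@v/np.linalg.norm(q,axis=1));return np.degrees(th[i]),np.degrees(th[i])/36
E
python3 -c "
from h import *
print(needle((203,275),(305,272)),needle((107,351),(147,310)),needle((107,345),(113,280)))"
```

```text
(np.float64(74.0), np.float64(2.0555555555555554)) (np.float64(36.0), np.float64(1.0)) (np.float64(0.0), np.float64(0.0))
```

Request:
{"api": "arm_command", "payload": {"moves": [0.0012,0,0,0,0,0,1,0.0005,0,0,0,0,0,1,0,0,0,0,0,0,1,0,0,0,0,0,0,1]}}

```text
clock: 6.93
eef_pos: [0.6606, -0.1312, 0.2839]
tool_rot: [0.57, -0.42, -0.564, -0.425]
ft_force: [-1.9, 1.4, 2.6]
grip_width: 0.0222
```

```bash
python3 p.py .6614 -.1318 .302 106.7; python3 - <<'E'
from h import *
a=bot.camera("side")
crop(a[:,:,::-1],380,215,40,50,11,"side10.png")
E
```

```text
t 6.9333 pos [ 0.6606 -0.1312  0.2839] q [-0.1966  0.6482  0.3202  1.2315  0.0028 -0.488 ] F [-1.8777  1.3639  2.5615] T [0.2739 0.4454 0.0015] w 0.022167142725769248
shift tool [-0.0181 -0.0008 -0.0008] rot tool [-0.0001 -0.0028  0.0112]
```

View pics/side10.png

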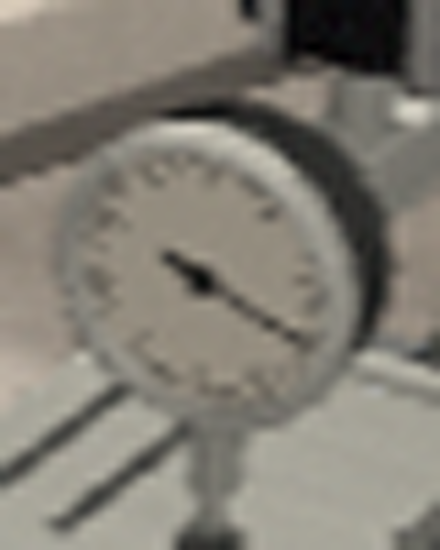

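```bash
python3 -c "
from h import *
print(needle((203,283),(310,342)))"
```

```text
(np.float64(104.0), np.float64(2.888888888888889))
```

Request:
{"api": "arm_command", "payload": {"moves": [0,0,0,0,0,0,-1,0,0,0,0,0,0,-1,0,0,0,0,0,0,-1,0,0,0,0,0,0,-1,0,0,0,0,0,0,-1,0,0,0,0,0,0,-1]}}

```text
clock: 7.48
eef_pos: [0.6613, -0.1321, 0.281]
tool_rot: [0.57, -0.421, -0.564, -0.424]
ft_force: [0.0, -0.2, -0.9]
grip_width: 0.0853
```

```bash
python3 p.py .6614 -.1318 .302 106.7; python3 - <<'E'
from h import *
a=bot.camera("side")
crop(a[:,:,::-1],370,185,70,80,7,"side11.png")
E
```

```text
t 7.4833 pos [ 0.6613 -0.1321  0.281 ] q [-0.1973  0.652   0.3192  1.2274  0.0007 -0.4878] F [ 0.0457 -0.2366 -0.9335] T [0.0356 0.0601 0.0285] w 0.08532844832182186
shift tool [-0.021  -0.0004  0.0002] rot tool [-0.001  -0.0043  0.0097]
```

View pics/side11.png

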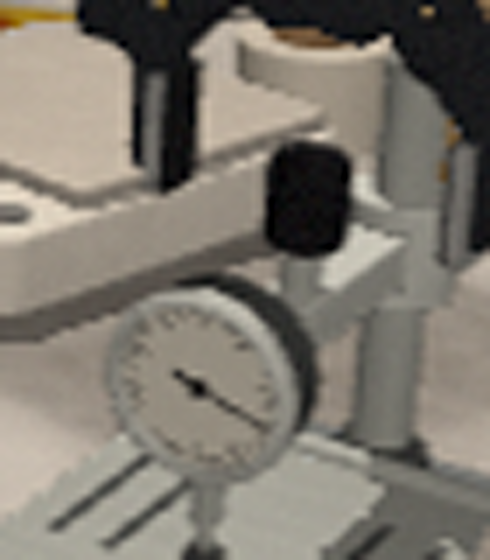

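Request:
{"api": "arm_command", "payload": {"moves": [-0.01,0,0,0,0,0,-1,-0.02,0,0,0,0,0,-1,-0.02,0,0,0,0,0,-1,-0.02,0,0,0,0,0,-1,-0.02,0,0,0,0,0,-1,0,0,0,0,0,0,-1]}}

```text
clock: 8.03
eef_pos: [0.6596, -0.1319, 0.3757]
tool_rot: [0.569, -0.421, -0.565, -0.424]
ft_force: [1.4, -1.2, 1.8]
grip_width: 0.0855
```

```bash
python3 p.py .5126 .0756 .36 141
```

```text
t 8.0333 pos [ 0.6596 -0.1319  0.3757] q [-0.1975  0.6073  0.4881  1.4448  0.0005 -0.4879] F [ 1.3602 -1.1824  1.8055] T [-0.1278 -0.0401 -0.018 ] w 0.08550902087240946
shift tool [0.0145 0.0815 0.241 ] rot tool [-0.5998 -0.0044  0.0052]
```

Request:
{"api": "arm_command", "payload": {"moves": [0,0.009,0.026,0,0,0,-1,0,0.009,0.026,0,0,0,-1,0,0.009,0.026,0,0,0,-1,0,0.009,0.026,0,0,0,-1,0,0.009,0.026,0,0,0,-1,0,0.009,0.026,0,0,0,-1,0,0.009,0.026,0,0,0,-1,0,0,0,-0.1,0,0,-1,0,0,0,-0.1,0,0,-1,0,0,0,-0.1,0,0,-1,0,0,0,-0.1,0,0,-1,0,0,0,-0.1,0,0,-1,0,0,0,0,0,0,-1]}}

```text
clock: 9.12
eef_pos: [0.5399, 0.0311, 0.3765]
tool_rot: [0.662, -0.26, -0.652, -0.263]
ft_force: [1.3, 0.2, -0.8]
grip_width: 0.0854
```

```bash
python3 p.py .5126 .0756 .25 141; python3 - <<'E'
from h import *
b=bot.camera("top")
crop(b[:,:,::-1],240,140,160,160,3.7,"top12.png")
E
```

```text
t 9.1167 pos [0.5399 0.0311 0.3765] q [ 0.0582  0.3279  0.0499  1.2782 -0.0027 -0.7556] F [ 1.2614  0.1763 -0.7886] T [-0.005   0.0339  0.0352] w 0.08539658596212511
shift tool [ 0.126  -0.0124  0.0519] rot tool [-0.0763 -0.0123  0.0084]
```

View pics/top12.png

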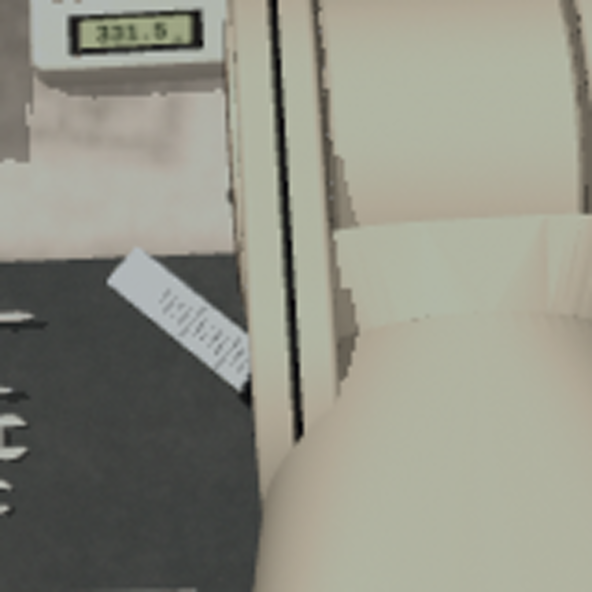

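Request:
{"api": "arm_command", "payload": {"moves": [0.015,-0.004,0.016,-0.038,-0.006,0.004,-1,0.015,-0.004,0.016,-0.038,-0.006,0.004,-1,0.02,-0.002,0.008,0,0,0,-1,0.02,0,0,0,0,0,-1,0.02,0,0,0,0,0,-1,0.01,0,0,0,0,0,-1,0,0,0,0,0,0,-1,0,0,0,0,0,0,-1]}}

```text
clock: 9.83
eef_pos: [0.5171, 0.0661, 0.2744]
tool_rot: [0.666, -0.243, -0.662, -0.245]
ft_force: [-0.4, -0.5, 1.1]
grip_width: 0.0849
```

```bash
python3 p.py .5126 .0756 .178 141; python3 - <<'E'
from h import *
b=bot.camera("side")
crop(b[:,:,::-1],230,140,160,140,4.2,"side12.png")
E
```

```text
t 9.8333 pos [0.5171 0.0661 0.2744] q [ 0.1272  0.3734 -0.1658  1.0254 -0.0003 -0.7394] F [-0.3782 -0.4788  1.0989] T [ 0.031  -0.0209 -0.0332] w 0.08488996523716742
shift tool [ 0.0964 -0.0039  0.01  ] rot tool [-0.0236 -0.0044  0.0043]
```

View pics/side12.png

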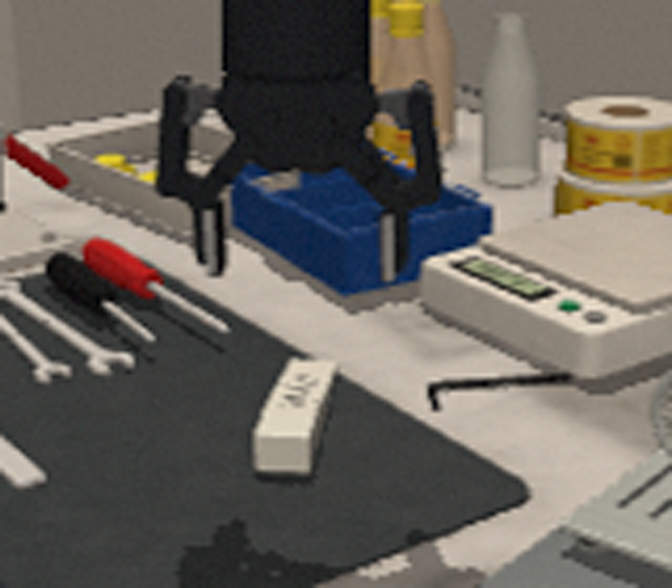

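Request:
{"api": "arm_command", "payload": {"moves": [0.01,-0.002,0.005,-0.012,-0.002,0.002,-1,0.015,-0.001,0.003,-0.008,-0.002,0.002,-1,0.015,0,0,0,0,0,-1,0.015,0,0,0,0,0,-1,0.01,0,0,0,0,0,-1,0,0,0,0,0,0,-1,0,0,0,0,0,0,-1]}}

```text
clock: 10.47
eef_pos: [0.5162, 0.0753, 0.2116]
tool_rot: [0.67, -0.235, -0.662, -0.24]
ft_force: [-0.4, 0.8, 1.2]
grip_width: 0.0854
```

```bash
python3 p.py .5126 .0756 .178 141; python3 - <<'E'
from h import *
b=bot.camera("side")
crop(b[:,:,::-1],230,140,160,140,4.2,"side13.png")
E
```

```text
t 10.4667 pos [0.5162 0.0753 0.2116] q [ 0.1447  0.4435 -0.2471  0.8663  0.0008 -0.7406] F [-0.3674  0.7698  1.1607] T [0.0121 0.0191 0.02  ] w 0.08541545895661916
shift tool [0.0336 0.0024 0.0033] rot tool [-0.0049 -0.0088  0.0108]
```

View pics/side13.png

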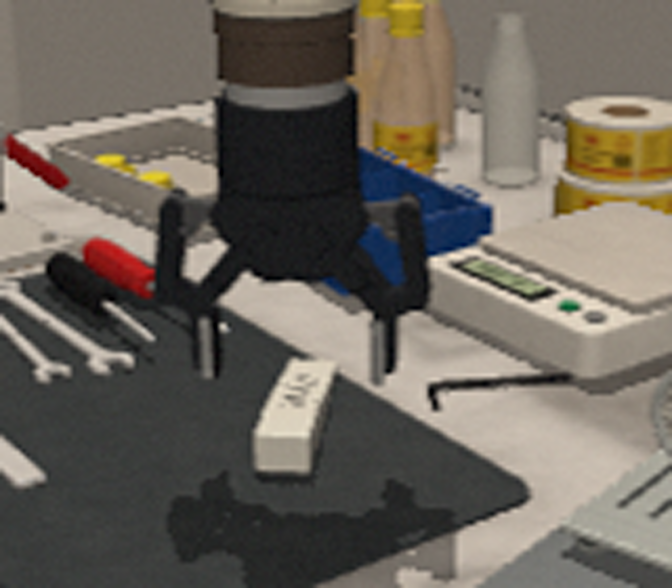

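Request:
{"api": "arm_command", "payload": {"moves": [0.008,0.0015,0.0025,-0.003,-0.004,0.005,-1,0.008,0.0005,0.001,0,-0.004,0.004,-1,0.008,0,0,0,0,0,-1,0.003,0,0,0,0,0,-1,0,0,0,0,0,0,-1,0,0,0,0,0,0,-1]}}

```text
clock: 11.02
eef_pos: [0.5134, 0.0764, 0.1846]
tool_rot: [0.668, -0.235, -0.665, -0.238]
ft_force: [-0.3, -0.0, -0.4]
grip_width: 0.0854
```

```bash
python3 p.py .5126 .0756 .178 141; python3 - <<'E'
from h import *
b=bot.camera("side")
crop(b[:,:,::-1],250,160,100,110,5.4,"side14.png")
E
```

```text
t 11.0167 pos [0.5134 0.0764 0.1846] q [ 0.1476  0.4786 -0.2767  0.8096  0.0007 -0.7408] F [-0.3432 -0.0455 -0.4386] T [-0.0206 -0.0142  0.0143] w 0.08537850090366648
shift tool [0.0066 0.0012 0.0001] rot tool [-0.0017 -0.0035  0.0049]
```

View pics/side14.png

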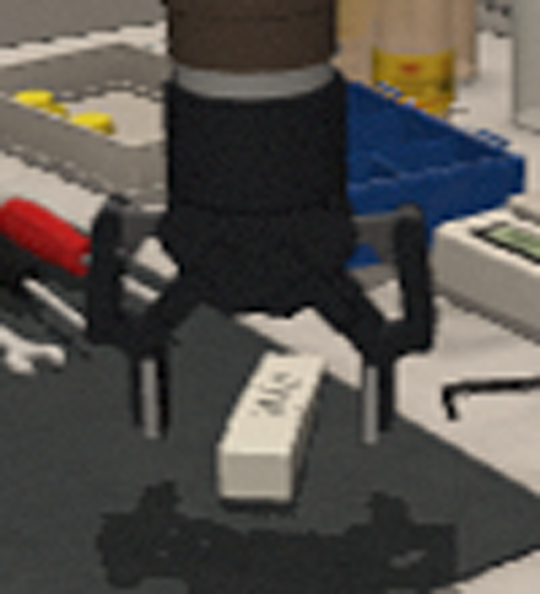

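Request:
{"api": "arm_command", "payload": {"moves": [0.004,0.001,0,-0.001,-0.003,0.004,-1,0.0015,0,0,0,0,0,-1,0,0,0,0,0,0,0,0,0,0,0,0,0,0.5,0,0,0,0,0,0,1,0,0,0,0,0,0,1,0,0,0,0,0,0,1,0,0,0,0,0,0,1,0,0,0,0,0,0,1]}}

```text
clock: 11.82
eef_pos: [0.5136, 0.0756, 0.1802]
tool_rot: [0.668, -0.236, -0.665, -0.237]
ft_force: [-0.4, 0.4, -1.4]
grip_width: 0.0287
```

```bash
python3 p.py .5126 .0756 .178 141; python3 - <<'E'
from h import *
b=bot.camera("side")
crop(b[:,:,::-1],250,160,100,110,5.4,"side15.png")
E
```

```text
t 11.8167 pos [0.5136 0.0756 0.1802] q [ 0.1461  0.4858 -0.2789  0.8025  0.0002 -0.7433] F [-0.3766  0.3715 -1.3773] T [-0.0583  0.0044  0.0205] w 0.028724555682290216
shift tool [0.0022 0.0006 0.0008] rot tool [-0.0007 -0.0023  0.0027]
```

View pics/side15.png

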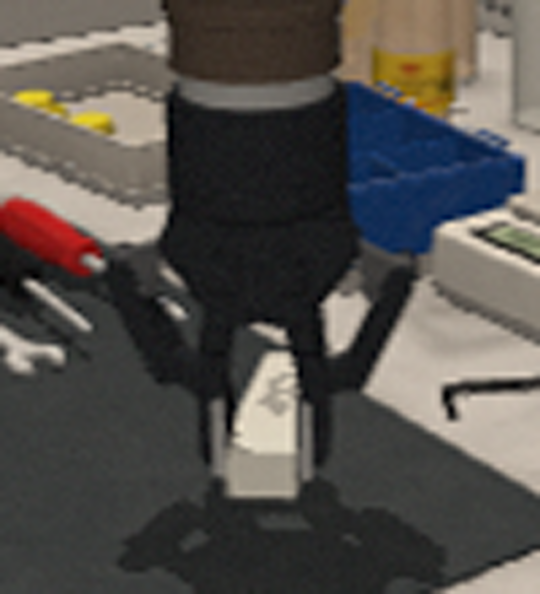

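Request:
{"api": "arm_command", "payload": {"moves": [-0.01,0,0,0,0,0,1,-0.02,0,0,0,0,0,1,-0.02,0,0,0,0,0,1,-0.02,0,0,0,0,0,1,-0.02,0,0,0,0,0,1,0,0,0,0,0,0,1,0,0,0,0.1,0,0,1,0,0,0,0.1,0,0,1,0,0,0,0.1,0,0,1,0,0,0,0.1,0,0,1,0,0,0,0.1,0,0,1,0,0,0,0.03,0,0,1,0,0,0,0,0,0,1]}}

```text
clock: 12.95
eef_pos: [0.5106, 0.0751, 0.2748]
tool_rot: [-0.575, 0.411, 0.576, 0.41]
ft_force: [-0.7, 0.0, -0.5]
grip_width: 0.0286
```

```bash
python3 p.py .4483 -.195 .26 106.65
```

```text
t 12.95 pos [0.5106 0.0751 0.2748] q [ 0.1461  0.3672 -0.1742  1.0318  0.     -0.1866] F [-0.7316  0.0386 -0.4564] T [-0.0182  0.0635 -0.0025] w 0.028611754400831173
shift tool [ 0.015   0.1471 -0.235 ] rot tool [ 0.0422  0.0004 -0.0023]
```

Request:
{"api": "arm_command", "payload": {"moves": [0,0.015,-0.024,0.01,0,0,1,0,0.015,-0.024,0.01,0,0,1,0,0.015,-0.024,0.01,0,0,1,0,0.015,-0.024,0.01,0,0,1,0,0.015,-0.024,0,0,0,1,0,0.015,-0.024,0,0,0,1,0,0.015,-0.024,0,0,0,1,0,0.013,-0.021,0,0,0,1,0,0,0,0,0,0,1,0,0,0,0,0,0,1]}}

```text
clock: 13.78
eef_pos: [0.4524, -0.1482, 0.2714]
tool_rot: [-0.569, 0.419, 0.572, 0.417]
ft_force: [0.8, -0.2, -1.1]
grip_width: 0.0287
```

```bash
python3 p.py .4483 -.195 .21 106.65
```

```text
t 13.7833 pos [ 0.4524 -0.1482  0.2714] q [-0.3163  0.3011 -0.2822  0.9932 -0.0009 -0.623 ] F [ 0.8036 -0.1846 -1.0761] T [-0.0076  0.0038 -0.0267] w 0.02871136812171625
shift tool [ 0.0614  0.0178 -0.0435] rot tool [ 0.016   0.0025 -0.0052]
```

Request:
{"api": "arm_command", "payload": {"moves": [0.008,0.006,-0.014,0.008,0.001,-0.002,1,0.01,0.006,-0.014,0.006,0.001,-0.003,1,0.01,0.002,-0.006,0,0,0,1,0.008,0,0,0,0,0,1,0,0,0,0,0,0,1,0,0,0,0,0,0,1]}}

```text
clock: 14.28
eef_pos: [0.4499, -0.1822, 0.2328]
tool_rot: [-0.568, 0.419, 0.57, 0.421]
ft_force: [1.3, 0.3, -0.9]
grip_width: 0.0288
```

```bash
python3 p.py .4483 -.195 .21 106.65; python3 - <<'E'
from h import *
b=bot.camera("side")
crop(b[:,:,::-1],290,170,180,150,4.2,"side16.png")
b=bot.camera("top")
crop(b[:,:,::-1],340,130,160,160,3.7,"top16.png")
E
```

```text
t 14.2833 pos [ 0.4499 -0.1822  0.2328] q [-0.3856  0.362  -0.3109  0.8995  0.003  -0.6851] F [ 1.337   0.3432 -0.9154] T [ 0.0287  0.0144 -0.0096] w 0.028792732256374014
shift tool [ 0.0228  0.0053 -0.0118] rot tool [0.0089 0.0034 0.0007]
```

View pics/side16.png

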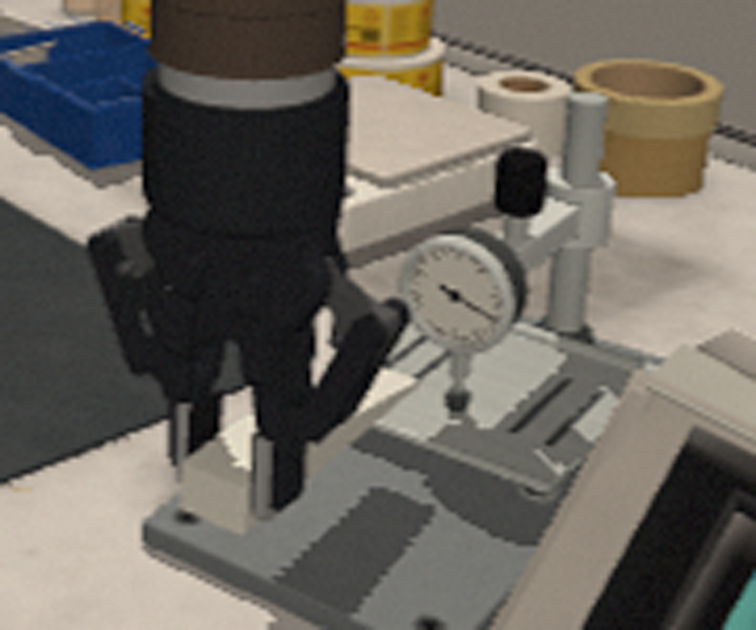

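View pics/top16.png

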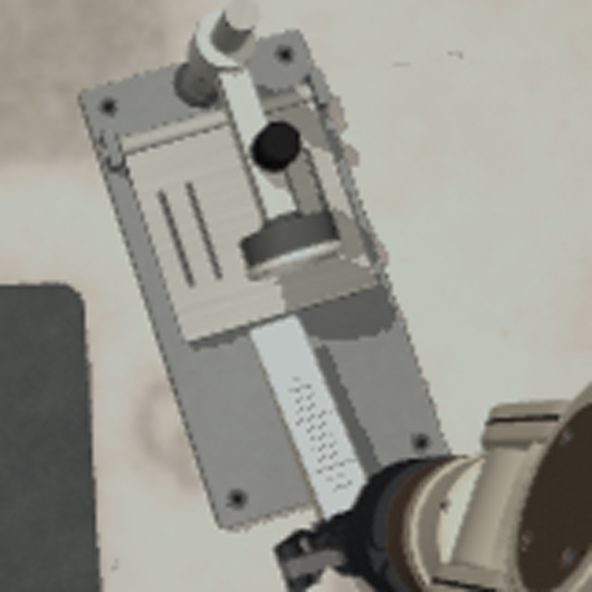

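Request:
{"api": "arm_command", "payload": {"moves": [0.005,0.003,-0.006,0.005,0.002,0,1,0.008,0.002,-0.004,0.003,0.001,0,1,0.008,0,-0.001,0,0,0,1,0,0,0,0,0,0,1,0,0,0,0,0,0,1]}}

```text
clock: 14.8
eef_pos: [0.4494, -0.1941, 0.2114]
tool_rot: [0.569, -0.421, -0.566, -0.422]
ft_force: [0.3, 0.1, -1.1]
grip_width: 0.0285
```

```bash
python3 p.py .4483 -.195 .19 106.65; python3 - <<'E'
from h import *
b=bot.camera("top")
cv2.imwrite("pics/top17f.png",b[:,:,::-1])
crop(b[:,:,::-1],380,180,90,100,6,"top17.png")
E
```

```text
t 14.8 pos [ 0.4494 -0.1941  0.2114] q [-0.4079  0.3952 -0.3282  0.8435  0.0005 -0.7017] F [ 0.3384  0.0905 -1.0574] T [-0.0191  0.0105  0.0526] w 0.02853644770171186
shift tool [ 0.0214  0.0014 -0.0005] rot tool [ 0.0032 -0.0021  0.0034]
```

View pics/top17.png

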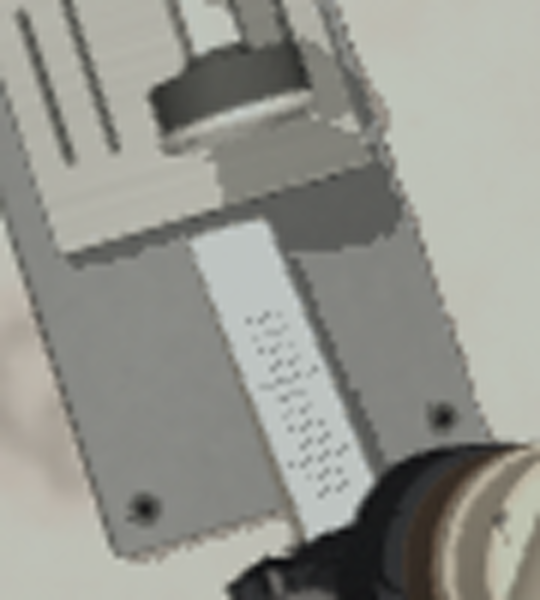

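```bash
python3 - <<'E'
from h import *
def br(p,b=(.6087,-.1470,np.radians(16.65))):
    c,s=np.cos(b[2]),np.sin(b[2]);d=np.array(p[:2])-b[:2];return np.array([c*d[0]+s*d[1],-s*d[0]+c*d[1]])*1e3
u=lambda x,y:(380+(x+.5)/6-.5,180+(y+.5)/6-.5)
A=br(onz("top",u(190,240),.037));B=br(onz("top",u(268,216),.037));print(A,B,(A+B)/2)
# plate front edge corners z top=.026
for q in ((64,255),(378,160)): print(br(onz("top",u(*q),.026)))
for q in ((115,556),): print(br(onz("top",u(*q),.012)))
# side edges direction
for L,zz in (((240,366),0),((300,530),0)): print(L)
o=bot.get_obs();print("tcp br",br(o["eef_pos"]))
E
```

```text
[-37.55027246  17.03128405] [-37.43649673 -14.00502707] [-37.49338459   1.51312849]
[-28.63325888  62.00527935]
[-28.71132725 -64.41695096]
[-142.29410729   76.91284472]
(240, 366)
(300, 530)
tcp br [-166.26877466    0.64810427]
```

Request:
{"api": "arm_command", "payload": {"moves": [0.004,0.001,-0.001,0.002,-0.001,0.002,1,0.005,0,0,0,0,0,1,0.005,0,0,0,0,0,1,0.001,0,0,0,0,0,1,0,0,0,0,0,0,1]}}

```text
clock: 15.27
eef_pos: [0.4486, -0.1955, 0.195]
tool_rot: [0.568, -0.422, -0.567, -0.422]
ft_force: [1.4, 0.2, -0.5]
grip_width: 0.0288
```

```bash
python3 p.py .4483 -.195 .189 106.65; python3 - <<'E'
from h import *
b=bot.camera("side")
crop(b[:,:,::-1],310,230,120,100,6,"side18.png")
E
```

```text
t 15.2667 pos [ 0.4486 -0.1955  0.195 ] q [-0.411   0.4189 -0.3444  0.8058  0.0001 -0.7025] F [ 1.3798  0.1826 -0.4696] T [0.0001 0.0245 0.0345] w 0.028769258687105732
shift tool [0.006  0.0002 0.0006] rot tool [ 0.001  -0.001   0.0013]
```

View pics/side18.png

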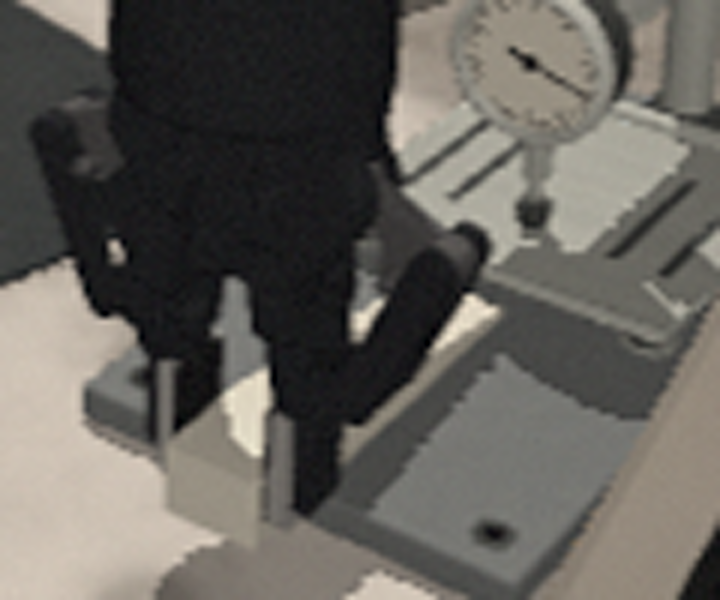

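Request:
{"api": "arm_command", "payload": {"moves": [0.003,0,0,0.001,-0.001,0.001,1,0.001,0,0,0,0,0,1,0,0,0,0,0,0,1,0,0,0,0,0,0,1]}}

```text
clock: 15.65
eef_pos: [0.4488, -0.1954, 0.1909]
tool_rot: [0.567, -0.422, -0.567, -0.422]
ft_force: [0.2, 0.4, -0.7]
grip_width: 0.0288
```

Request:
{"api": "arm_command", "payload": {"moves": [0.001,0,0,0,0,0,1,0,0,0,0,0,0,1]}}

```text
clock: 15.82
eef_pos: [0.4489, -0.1954, 0.1901]
tool_rot: [0.567, -0.422, -0.567, -0.422]
ft_force: [0.0, -0.8, -0.8]
grip_width: 0.0284
```

```bash
python3 p.py .4483 -.195 .189 106.65; python3 - <<'E'
from h import *
b=bot.camera("side")
crop(b[:,:,::-1],310,230,120,100,6,"side19.png")
E
```

```text
t 15.8167 pos [ 0.4489 -0.1954  0.1901] q [-0.4107  0.4268 -0.3483  0.7947  0.0003 -0.7015] F [ 0.0121 -0.7674 -0.7603] T [0.0866 0.0467 0.0112] w 0.028447565288255844
shift tool [0.0011 0.0005 0.0006] rot tool [ 0.0002 -0.0004  0.0009]
```

View pics/side19.png

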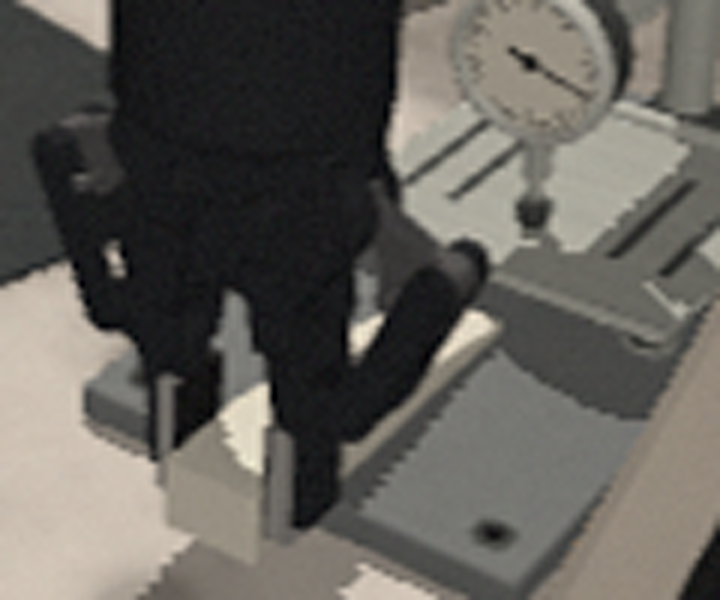

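Request:
{"api": "arm_command", "payload": {"moves": [0.001,0,0,0,0,0,1,0,0,0,0,0,0,1]}}

```text
clock: 16.03
eef_pos: [0.4491, -0.1955, 0.1893]
tool_rot: [0.568, -0.422, -0.567, -0.423]
ft_force: [-0.5, 0.5, -1.1]
grip_width: 0.0286
```

Request:
{"api": "arm_command", "payload": {"moves": [0.001,0,0,0,0,0,1,0,0,0,0,0,0,1]}}

```text
clock: 16.2
eef_pos: [0.4492, -0.1956, 0.1886]
tool_rot: [0.568, -0.422, -0.566, -0.423]
ft_force: [-0.6, 0.9, -0.7]
grip_width: 0.0285
```

```bash
python3 p.py .4483 -.195 .189 106.65
```

```text
t 16.2 pos [ 0.4492 -0.1956  0.1886] q [-0.4107  0.4291 -0.3497  0.7898  0.0003 -0.7015] F [-0.5966  0.8672 -0.6746] T [-0.0208  0.0381  0.0334] w 0.02849934709530122
shift tool [-0.0004  0.0007  0.0008] rot tool [ 0.0001 -0.0012  0.0019]
```

Request:
{"api": "arm_command", "payload": {"moves": [0.001,0,0,0,0,0,1,0,0,0,0,0,0,1]}}

```text
clock: 16.37
eef_pos: [0.4493, -0.1957, 0.1886]
tool_rot: [0.568, -0.422, -0.566, -0.423]
ft_force: [0.7, 1.0, -0.9]
grip_width: 0.0286
```

Request:
{"api": "arm_command", "payload": {"moves": [0.001,0,0,0,0,0,1,0,0,0,0,0,0,1]}}

```text
clock: 16.53
eef_pos: [0.4493, -0.1957, 0.1886]
tool_rot: [0.568, -0.422, -0.566, -0.423]
ft_force: [-0.3, 0.5, -1.3]
grip_width: 0.0284
```

```bash
python3 p.py .4483 -.195 .189 106.65; python3 - <<'E'
from h import *
b=bot.camera("side")
crop(b[:,:,::-1],310,230,120,100,6,"side20.png")
E
```

```text
t 16.5333 pos [ 0.4493 -0.1957  0.1886] q [-0.411   0.4286 -0.3505  0.7878  0.0003 -0.7017] F [-0.2575  0.5445 -1.3255] T [-0.0406  0.031   0.001 ] w 0.028354752133475093
shift tool [-0.0004  0.0007  0.001 ] rot tool [ 0.0001 -0.0023  0.0032]
```

View pics/side20.png

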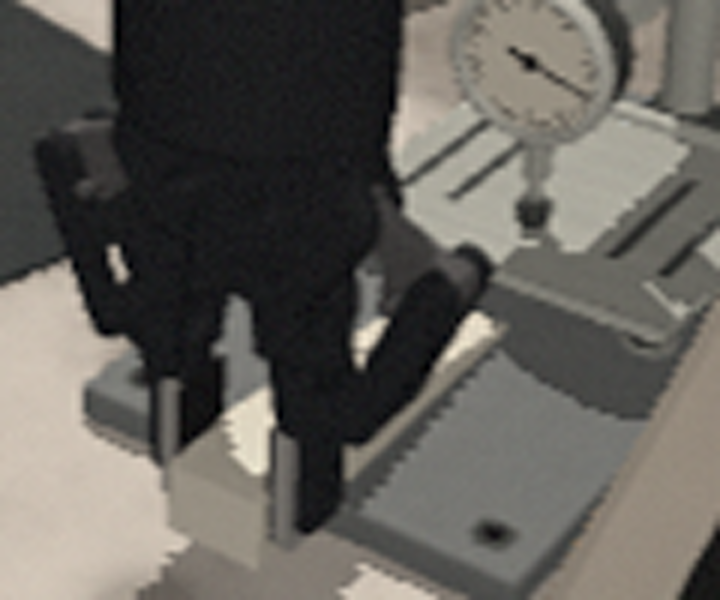

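Request:
{"api": "arm_command", "payload": {"moves": [0,-0.005,0,0,-0.001,0.003,1,0,-0.007,0,0,0,0,1,0,-0.007,0,0,0,0,1,0,-0.007,0,0,0,0,1,0,-0.005,0,0,0,0,1,0,0,0,0,0,0,1,0,0,0,0,0,0,1]}}

```text
clock: 17.17
eef_pos: [0.4821, -0.1864, 0.1886]
tool_rot: [0.568, -0.424, -0.567, -0.421]
ft_force: [-3.3, -0.9, 5.7]
grip_width: 0.0287
```

```bash
cat >> h.py <<'E'
def br(p,b=(.6087,-.1470,np.radians(16.65))):
    c,s=np.cos(b[2]),np.sin(b[2]);d=np.array(p[:2])-b[:2];return np.array([c*d[0]+s*d[1],-s*d[0]+c*d[1]])*1e3
E
python3 p.py .4483 -.195 .189 106.65; python3 - <<'E'
from h import *
print(br(bot.get_obs()["eef_pos"]))
b=bot.camera("side")
crop(b[:,:,::-1],330,210,120,110,5.4,"side21.png")
b=bot.camera("top")
crop(b[:,:,::-1],380,170,90,100,6,"top21.png")
E
```

```text
t 17.1667 pos [ 0.4821 -0.1864  0.1886] q [-0.3682  0.4716 -0.2755  0.8231 -0.0035 -0.6584] F [-3.2811 -0.942   5.704 ] T [-0.0792  0.5669  0.0173] w 0.02874924914539531
shift tool [-0.0004  0.0348  0.0014] rot tool [-0.0003 -0.0031 -0.0017]
[-132.633304     -1.48842181]
```

View pics/side21.png

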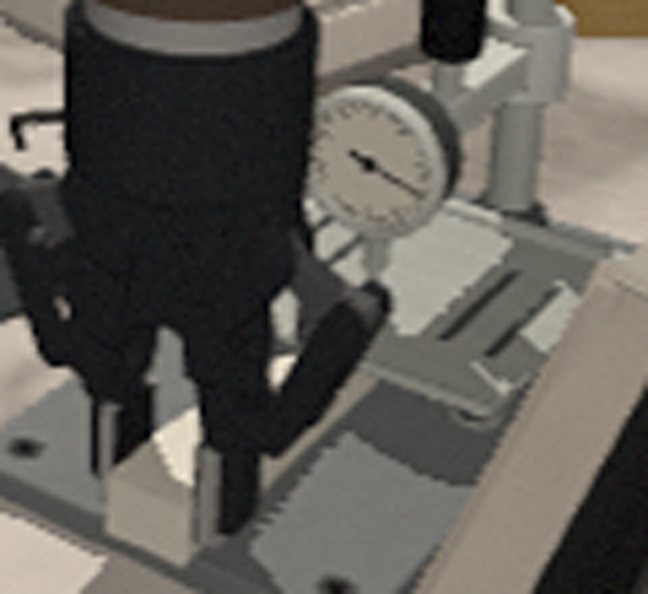

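View pics/top21.png

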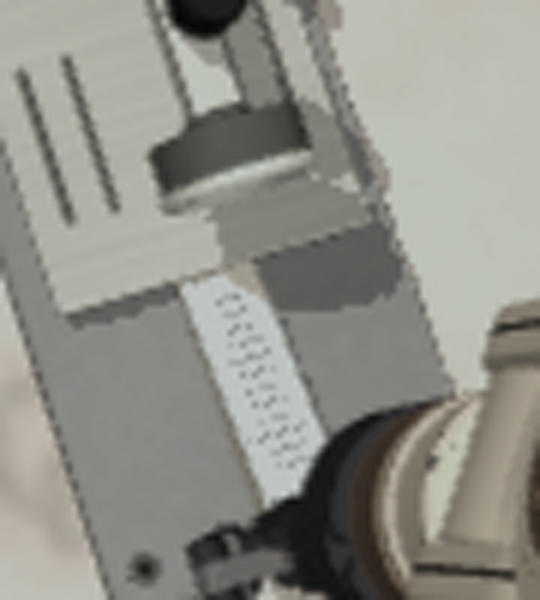

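Request:
{"api": "arm_command", "payload": {"moves": [-0.0003,-0.005,0.0007,0,-0.001,-0.001,1,0,-0.005,0.0007,0,0,0,1,0,0,0,0,0,0,1,0,0,0,0,0,0,1]}}

```text
clock: 17.6
eef_pos: [0.4917, -0.1819, 0.1886]
tool_rot: [0.567, -0.423, -0.566, -0.423]
ft_force: [-1.8, -1.1, 3.4]
grip_width: 0.0287
```

```bash

python3 p.py .4483 -.195 .189 106.65; python3 - <<'E'
from h import *
print(br(bot.get_obs()["eef_pos"]))
b=bot.camera("side")
crop(b[:,:,::-1],370,210,60,60,9,"side22.png")
E
```

```text
t 17.6 pos [ 0.4917 -0.1819  0.1886] q [-0.3542  0.483  -0.2553  0.8314 -0.0009 -0.6435] F [-1.8433 -1.1408  3.4443] T [-0.1524  0.3472 -0.0155] w 0.028709864830376963
shift tool [-0.0005  0.0453 -0.0001] rot tool [-0.0013 -0.0014  0.0004]
[-1.22150246e+02  5.33963216e-02]
```

View pics/side22.png

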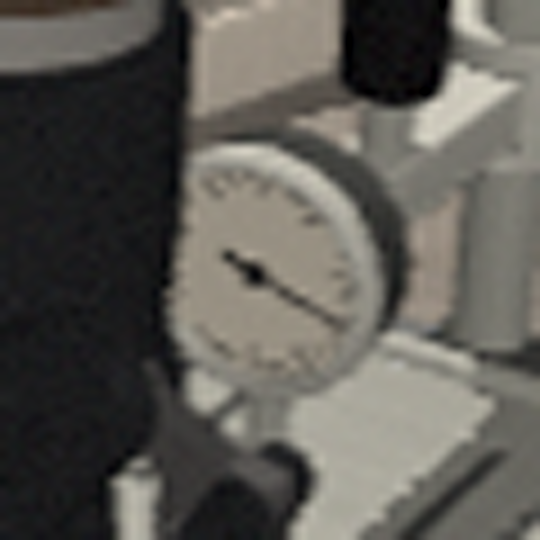

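Request:
{"api": "arm_command", "payload": {"moves": [0,-0.003,0,0,0,0,1,0,-0.003,0,0,0,0,1,0,0,0,0,0,0,1,0,0,0,0,0,0,1]}}

```text
clock: 17.98
eef_pos: [0.4959, -0.1805, 0.1885]
tool_rot: [-0.566, 0.425, 0.567, 0.421]
ft_force: [-2.6, -0.8, 1.9]
grip_width: 0.0288
```

```bash

python3 p.py .4483 -.195 .189 106.65; python3 - <<'E'
from h import *
print(br(bot.get_obs()["eef_pos"]))
b=bot.camera("side")
crop(b[:,:,::-1],370,210,60,60,9,"side23.png")
E
```

```text
t 17.9833 pos [ 0.4959 -0.1805  0.1885] q [-0.3481  0.4902 -0.2427  0.8413 -0.0039 -0.6361] F [-2.6004 -0.7949  1.9398] T [-0.0761  0.2043  0.0444] w 0.02876191169082997
shift tool [-0.0002  0.0498 -0.0004] rot tool [-0.0026 -0.0011 -0.005 ]
[-117.66627604    0.23699438]
```

View pics/side23.png

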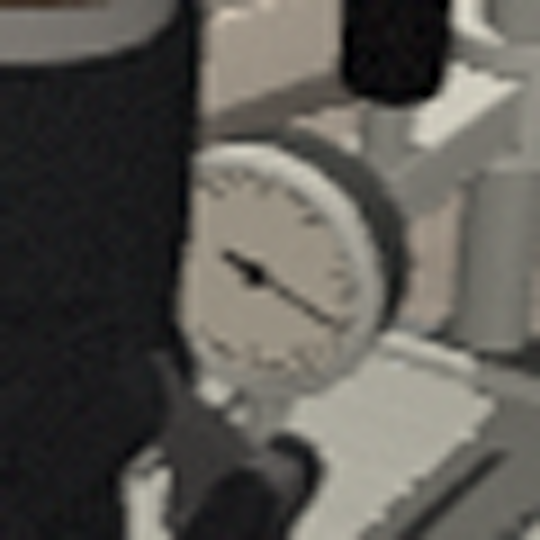

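Request:
{"api": "arm_command", "payload": {"moves": [0,-0.003,0,-0.001,-0.001,-0.003,1,0,-0.002,0,-0.001,0,-0.002,1,0,0,0,0,0,0,1,0,0,0,0,0,0,1]}}

```text
clock: 18.37
eef_pos: [0.4978, -0.1799, 0.1886]
tool_rot: [-0.565, 0.426, 0.568, 0.421]
ft_force: [-3.1, -0.7, 2.6]
grip_width: 0.0286
```

```bash

python3 p.py .4483 -.195 .189 106.65; python3 - <<'E'
from h import *
print(br(bot.get_obs()["eef_pos"]))
b=bot.camera("side")
crop(b[:,:,::-1],370,210,60,60,9,"side24.png")
b=bot.camera("top")
crop(b[:,:,::-1],380,170,90,100,6,"top24.png")
E
```

```text
t 18.3667 pos [ 0.4978 -0.1799  0.1886] q [-0.3454  0.4938 -0.2361  0.8476 -0.0056 -0.6329] F [-3.1042 -0.7355  2.5627] T [-0.0527  0.1733  0.0395] w 0.028615073144211613
shift tool [ 0.      0.0517 -0.0004] rot tool [-0.0031 -0.0006 -0.0087]
[-115.71439495    0.25215991]
```

View pics/side24.png

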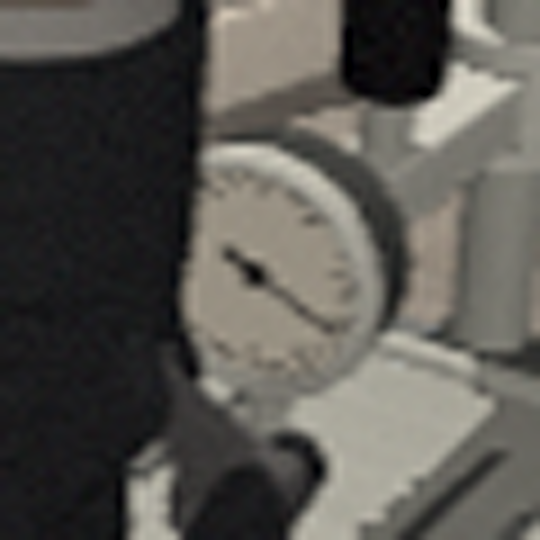

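View pics/top24.png

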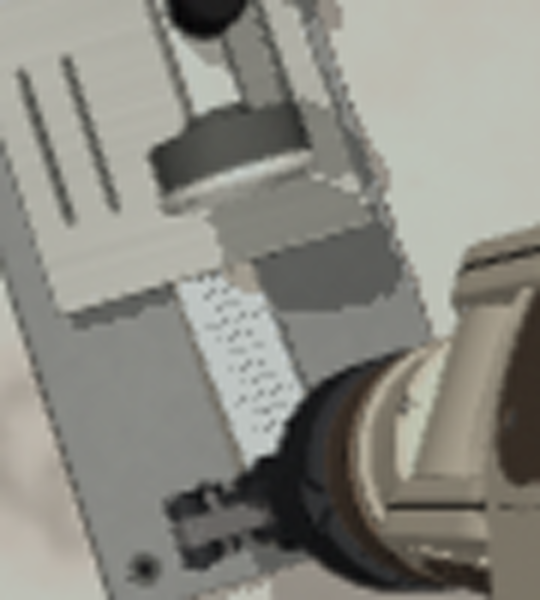

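Request:
{"api": "arm_command", "payload": {"moves": [0,-0.001,0,-0.002,0,-0.009,1,0,-0.001,0,-0.001,0,-0.009,1,0,0,0,0,0,-0.004,1,0,0,0,0,0,0,1]}}

```text
clock: 18.8
eef_pos: [0.4962, -0.1802, 0.1886]
tool_rot: [0.568, -0.422, -0.566, -0.423]
ft_force: [-0.6, 0.2, 1.9]
grip_width: 0.0291
```

```bash

python3 p.py .4483 -.195 .189 106.65; python3 - <<'E'
from h import *
print(br(bot.get_obs()["eef_pos"]))
b=bot.camera("side")
cv2.imwrite("pics/s25.png",b[:,:,::-1])
crop(b[:,:,::-1],320,200,120,120,4.9,"side25.png")
crop(b[:,:,::-1],370,210,60,60,9,"side25d.png")
E
```

```text
t 18.8 pos [ 0.4962 -0.1802  0.1886] q [-0.3484  0.488  -0.2464  0.833   0.0004 -0.6368] F [-0.6124  0.2176  1.9187] T [-0.0652  0.2278  0.0131] w 0.029053426476584647
shift tool [-0.0006  0.0502 -0.0006] rot tool [-0.0021 -0.0017  0.0029]
[-117.24668432    0.44177221]
```

View pics/side25.png

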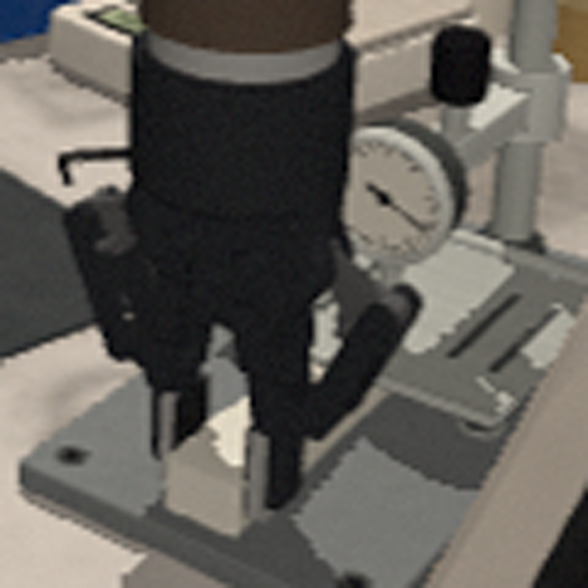

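View pics/side25d.png

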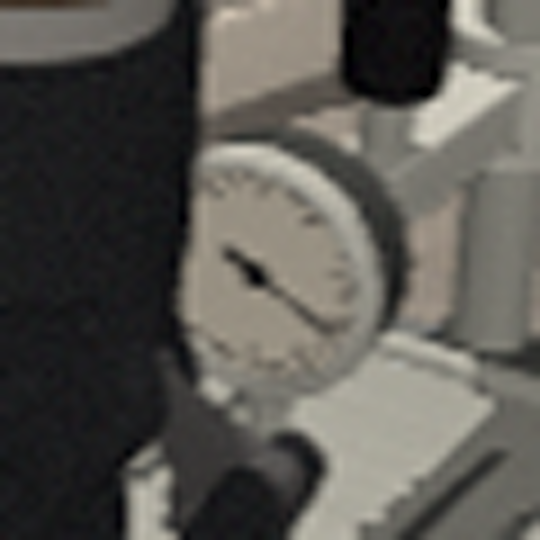

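Request:
{"api": "arm_command", "payload": {"moves": [0,-0.003,0,-0.001,0,0,1,0,-0.003,0,0,0,-0.002,1,0,-0.001,0,0,0,-0.002,1,0,0,0,0,0,-0.002,1]}}

```text
clock: 19.18
eef_pos: [0.4989, -0.1791, 0.1885]
tool_rot: [-0.566, 0.425, 0.567, 0.421]
ft_force: [-2.0, -1.5, 2.4]
grip_width: 0.0287
```

```bash

python3 p.py .4483 -.195 .189 106.65; python3 - <<'E'
from h import *
print(br(bot.get_obs()["eef_pos"]))
b=bot.camera("side")
crop(b[:,:,::-1],370,210,60,60,9,"side26d.png")
E
```

```text
t 19.1833 pos [ 0.4989 -0.1791  0.1885] q [-0.3433  0.4937 -0.2363  0.8441 -0.0055 -0.6305] F [-1.9644 -1.4745  2.4289] T [-0.132   0.2635  0.016 ] w 0.02867811215036576
shift tool [-0.0001  0.053  -0.001 ] rot tool [-0.0034 -0.0025 -0.0059]
[-114.42744988    0.7629842 ]
```

View pics/side26d.png

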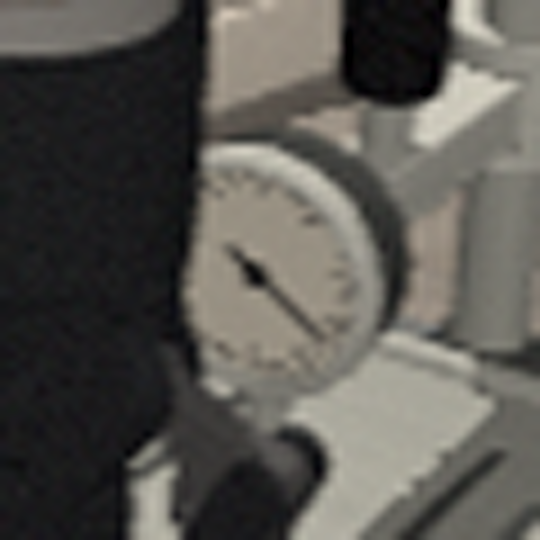

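```bash
python3 -c "
from h import *
for t in ((345,325),(337,330),(325,340)): print(needle((257,273),t))"
```

```text
(np.float64(106.0), np.float64(2.9444444444444446))
(np.float64(112.0), np.float64(3.111111111111111))
(np.float64(124.0), np.float64(3.4444444444444446))
```

Request:
{"api": "arm_command", "payload": {"moves": [0,-0.002,0,-0.002,0,-0.008,1,0,-0.003,-0.0005,-0.001,0,-0.006,1,0,-0.002,0,0,0,-0.005,1,0,-0.001,0,0,0,-0.003,1,0,0,0,0,0,0,1]}}

```text
clock: 19.65
eef_pos: [0.5008, -0.1784, 0.1886]
tool_rot: [0.567, -0.424, -0.566, -0.422]
ft_force: [0.0, -0.8, 1.4]
grip_width: 0.0287
```

```bash

python3 p.py .4483 -.195 .189 106.65; python3 - <<'E'
from h import *
print(br(bot.get_obs()["eef_pos"]))
b=bot.camera("side")
crop(b[:,:,::-1],370,210,60,60,9,"side27d.png")
E
```

```text
t 19.65 pos [ 0.5008 -0.1784  0.1886] q [-0.3413  0.495  -0.2339  0.8418 -0.0037 -0.6288] F [ 0.0338 -0.782   1.3788] T [0.0698 0.0289 0.1239] w 0.028709965955107265
shift tool [-0.0003  0.0551 -0.0011] rot tool [-0.003  -0.003  -0.0021]
[-112.35842209    0.86706574]
```

View pics/side27d.png

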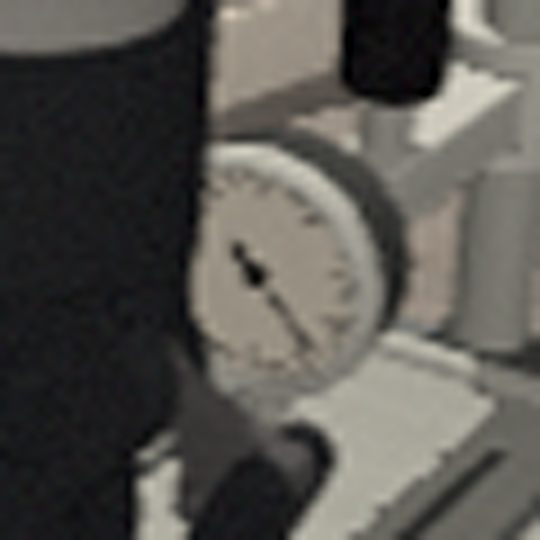

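Request:
{"api": "arm_command", "payload": {"moves": [0,-0.002,-0.0005,-0.002,0,-0.006,1,0,-0.003,-0.0005,-0.002,0,-0.005,1,0,-0.002,0,-0.001,0,-0.005,1,0,-0.001,0,0,0,-0.003,1,0,0,0,0,0,0,1]}}

```text
clock: 20.12
eef_pos: [0.5029, -0.1779, 0.1886]
tool_rot: [0.567, -0.424, -0.567, -0.421]
ft_force: [-1.2, -1.2, 1.1]
grip_width: 0.0289
```

```bash

python3 p.py .4483 -.195 .189 106.65; python3 - <<'E'
from h import *
print(br(bot.get_obs()["eef_pos"]), needle((257,273),(308,350)))
b=bot.camera("side")
crop(b[:,:,::-1],370,210,60,60,9,"side28d.png")
E
```

```text
t 20.1167 pos [ 0.5029 -0.1779  0.1886] q [-0.3392  0.4978 -0.2289  0.8438 -0.0033 -0.6291] F [-1.2326 -1.2437  1.092 ] T [0.003  0.1473 0.0463] w 0.02885751687052079
shift tool [-0.0003  0.0572 -0.0008] rot tool [-0.0007 -0.0029 -0.0017]
[-110.17968646    0.70671256] (np.float64(138.0), np.float64(3.8333333333333335))
```

View pics/side28d.png

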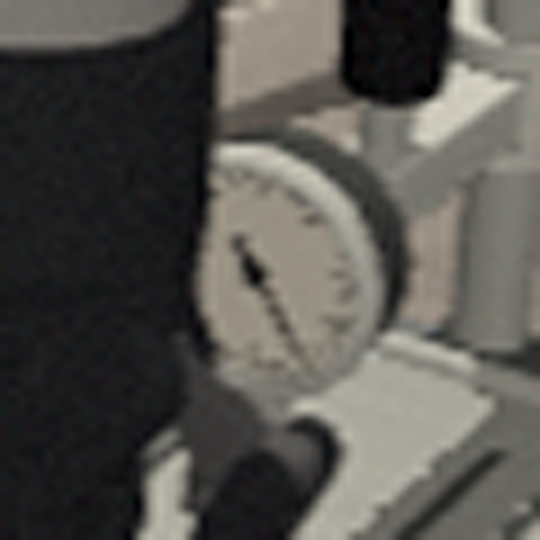

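Request:
{"api": "arm_command", "payload": {"moves": [0,-0.003,-0.0005,-0.001,0,-0.006,1,0,-0.003,-0.0005,0,0,-0.005,1,0,-0.003,0,0,0,-0.005,1,0,-0.001,0,0,0,-0.003,1,0,0,0,0,0,0,1]}}

```text
clock: 20.58
eef_pos: [0.5069, -0.1768, 0.1886]
tool_rot: [0.567, -0.424, -0.566, -0.422]
ft_force: [-1.8, -0.5, 2.4]
grip_width: 0.0289
```

```bash

python3 p.py .4483 -.195 .189 106.65; python3 - <<'E'
from h import *
print(br(bot.get_obs()["eef_pos"]), needle((255,272),(310,362)), needle((253,270),(290,335)))
b=bot.camera("side")
crop(b[:,:,::-1],370,210,60,60,9,"side29d.png")
b=bot.camera("top")
crop(b[:,:,::-1],380,170,90,100,6,"top29.png")
E
```

```text
t 20.5833 pos [ 0.5069 -0.1768  0.1886] q [-0.3348  0.5033 -0.2191  0.8486 -0.0031 -0.6231] F [-1.8355 -0.5482  2.3854] T [-0.0193  0.192   0.0095] w 0.028904907756713755
shift tool [-0.0003  0.0613 -0.0008] rot tool [-0.0023 -0.0024 -0.002 ]
[-106.09667578    0.67751936] (np.float64(140.0), np.float64(3.888888888888889)) (np.float64(142.0), np.float64(3.9444444444444446))
```

View pics/side29d.png

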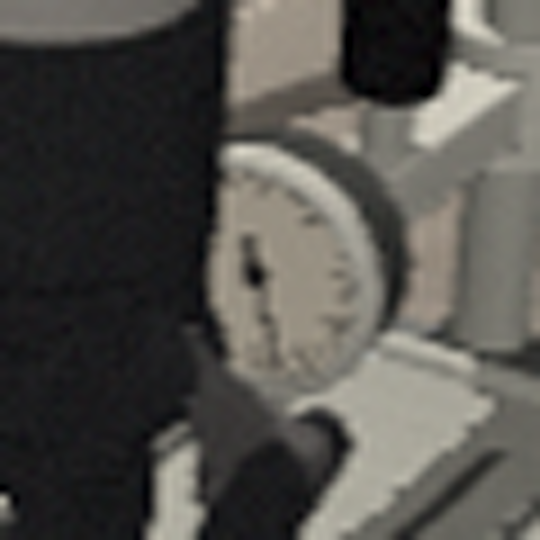

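View pics/top29.png

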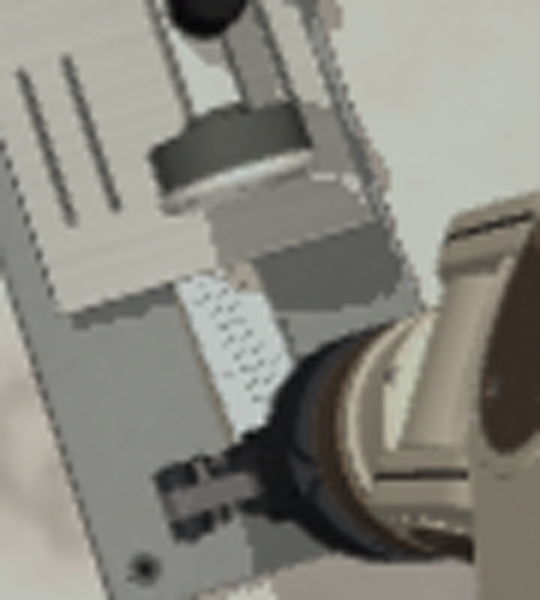

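```bash
python3 - <<'E'
from h import *
print(needle((257,272),(272,355)),needle((248,240),(272,355)),needle((257,272),(280,365)))
b=bot.camera("side")
crop(b[:,:,::-1],385,225,35,35,16,"side30d.png")
crop(b[:,:,::-1],310,210,120,110,5.4,"side30.png")
E
```

```text
(np.float64(164.0), np.float64(4.555555555555555)) (np.float64(162.0), np.float64(4.5)) (np.float64(160.0), np.float64(4.444444444444445))
```

View pics/side30d.png

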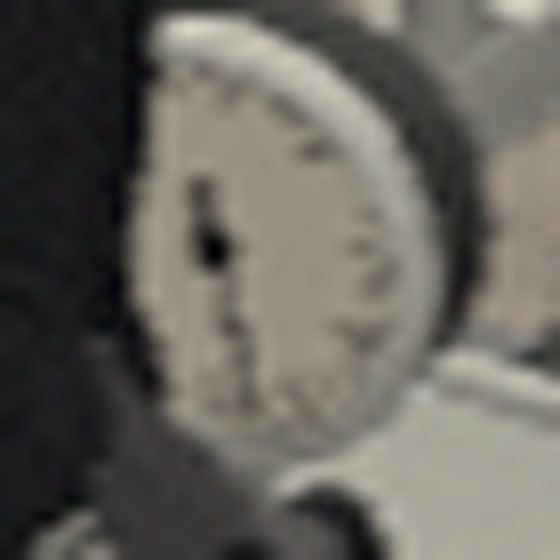

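View pics/side30.png

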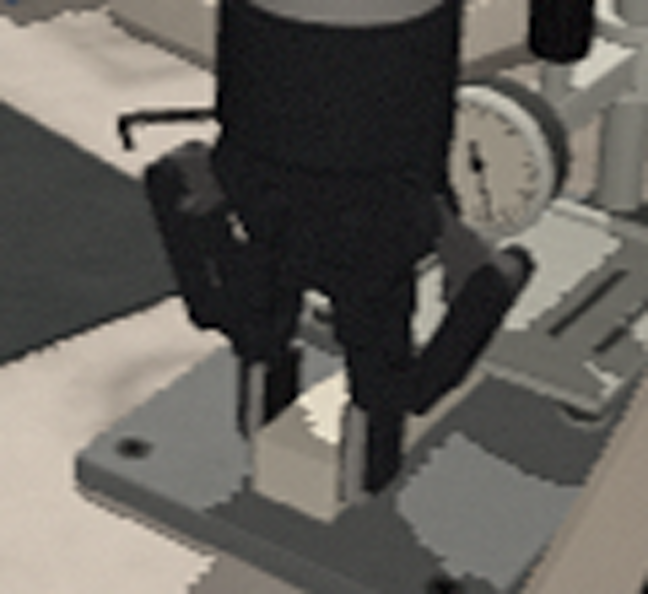

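Request:
{"api": "arm_command", "payload": {"moves": [0,0,0,0,0,0,1,0,0,0,0,0,0,1,0,0,0,0,0,0,1,0,0,0,0,0,0,1,0,0,0,0,0,0,1,0,0,0,0,0,0,1]}}

```text
clock: 21.23
eef_pos: [0.507, -0.1767, 0.1886]
tool_rot: [0.567, -0.424, -0.566, -0.422]
ft_force: [-5.1, -2.0, 5.8]
grip_width: 0.0286
```

```bash

python3 p.py .4483 -.195 .189 106.65; python3 - <<'E'
from h import *
print(br(bot.get_obs()["eef_pos"]))
b=bot.camera("side")
crop(b[:,:,::-1],385,225,35,35,16,"side31d.png")
crop(b[:,:,::-1],310,250,90,70,8,"side31.png")
E
```

```text
t 21.2333 pos [ 0.507  -0.1767  0.1886] q [-0.3344  0.5035 -0.2186  0.8493 -0.0039 -0.6229] F [-5.0844 -1.958   5.7589] T [-0.2361  0.7408 -0.0098] w 0.028586117942630846
shift tool [-0.0003  0.0615 -0.0009] rot tool [-0.0021 -0.0028 -0.0028]
[-105.95616153    0.73374937]
```

View pics/side31d.png

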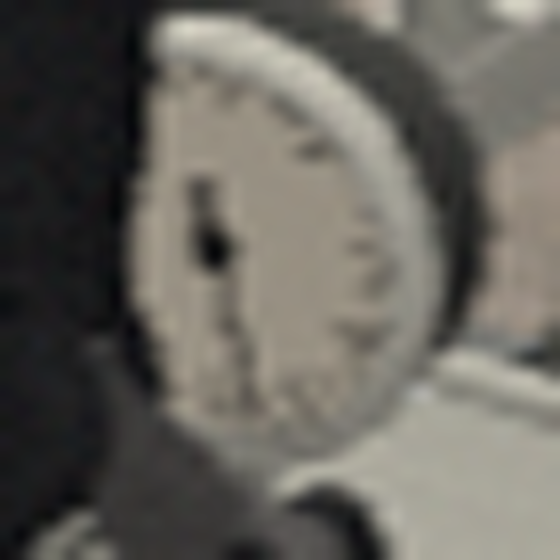

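View pics/side31.png

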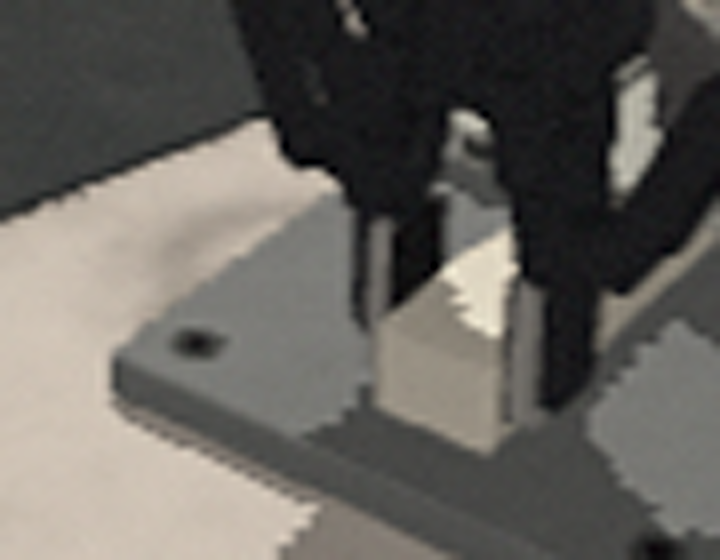

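```bash
python3 - <<'E'
from h import *
b=(.6087,-.1470,np.radians(16.65))
print(proj("side",tf(b,np.array([[-124.3,15.7,12],[-124.3,-14.3,12],[-124.3,15.7,33]])/1e3)).round(1).tolist())
u=lambda x,y:(310+x/8,250+y/8); print(u(378,405),u(490,452),u(378,330))
print(needle((213,245),(250,400)))
E
```

```text
[[355.5, 300.0], [369.9, 306.4], [355.9, 289.9]]
(357.25, 300.625) (371.25, 306.5) (357.25, 291.25)
(np.float64(162.0), np.float64(4.5))
```

Heel corners match a flat wedge on the base, and the gauge reading is steady at about 4.5 mm. I'm handing the job in.

```bash
python3 -c "
from workcell import bot
print(bot.job_done())"
```

```text
the job is handed in; nothing more can be done
None
```

The job is handed in at about 21 s: the gauge is set, and the wedge is under the middle of the plate, still in the gripper and carrying it.

**Gauge:** I lowered it by the black knob with the plate still down and let go. The needle then read about 2.9 mm, against the 3 mm asked.

**Wedge:** I took it by the grip block, set it flat on the base in front of the plate and pushed it in in small steps.

**Last checks:**
- **Lift:** The needle read about 4.5 mm, steady over a half-second hold. That is about 1.55 mm of rise at the foot, or about 2.1 mm at the plate's front edge.
- **Flatness:** The wedge's rear bottom corners in the picture lay within about 2 px of where a wedge flat on the base should appear. The gripper height did not change while pushing.
- **Alignment:** The wedge sits within about 1 mm of the plate's middle and was square to it within about 0.2°.
- **Forces:** Contact forces read between moves stayed below 10 N. The other tools were not touched.

**What disagreed:**
- The robot position and the nominal bracket pose put the wedge about 51 mm in, against the 48 mm expected. The two cameras' bracket poses differed by up to 2–3 mm, so I relied on the needle for the lift.
- Part of the dial was hidden by the gripper at the end, so that reading is good to about 0.2 mm.

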